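# Pack the spotting-scope eyepieces and lock the keeper

## Robot

A 7-joint arm with a two-finger parallel gripper is mounted at the origin on the work surface. World frame = base frame: x ahead of the robot, y to its left, z up, the work surface at z = 0. Lengths are in mm, angles in rad, forces in N, time in s.
With the tool pointing down it reaches from about 375 to 925 mm from the base axis. Payload 3.1 kg.
Tool frame: the origin (TCP) lies at the very end of the fingers, on their centre line; the grasp point (between the pads) lies 19 mm behind it; y points along the fingers, z is the direction in which the jaws open and shut, and the axes are right-handed (so a half turn about y gives the same grasp; the last joint's range is limited). The gripper opens to 85 mm and grips with 20 to 120 N. Pads are 22 mm wide; open, the fingers measure 114 mm over their backs; the gripper's body (76 mm by 85 mm) begins 54 mm behind the grasp point. The pads swing forward as they close: fully open they stand 13 mm farther back than shut.
Start: joints at [1.203, 0.383, 0.044, 1.598, -0.018, 1.161, -0.05], TCP at [173.27, -626.482, 196.769] pointing down, gripper open.
Joint ranges: [-2.61, 2.61], [-0.41, 2.15], [-1.48, 1.57], [0, 2.5], [-1.57, 4.71], [0.05, 1.97], [-2.85, 2.85]. Speed limits (rad/s): [2.79, 2.79, 3.14, 3.14, 3.14, 3.14, 3.14].

## Interface

Orientations are given as a unit quaternion [w, x, y, z].
In Python, from cell import observe, vision, job gives the robot as it stands.
- The arm moves only by the tool apply_moves, never from a script. Its argument "targets" is a list of rows, each a list of 3 entries, a list of its own where there are three numbers: the opening, from -1 (shut) to 1 (fully open), so that 0 is half open, then the shift along the tool's x, y, z in cm, then the turn, a rotation vector about the tool's x, y, z in rad. A call has 1 to 10 rows; each row is the pose to reach, as a shift and turn from the pose measured when the call began, along the tool's axes at that moment; what a row does not reach only later rows make up. A row lasts 1/8 s, in which the tool goes at most 62.5 mm and 10.7 degrees, less where a joint would pass 70% of its speed; a pose out of reach is approached as far as the arm can. A call with a gripper value outside its range is refused whole. The fingers move at their own pace and stop on an object; "squeeze" is the grip in N (left out, the last holds). Time passes only in rows, so rows that repeat a pose let the fingers close. It gives the time, the measured TCP pose, the force and the opening at its end, in the units of the state.
- observe(): the state, without advancing time (a new reading comes with each control period).
- vision.get_image(name): name is "scene" or "top"; returns a dict with "img" (384x512x3 uint8, red, green, blue), "fx", "fy", "cx", "cy" (pixels), "view" (4x4, takes a point from world to camera coordinates). Camera axes: x right, y down, z forward; pixel columns grow to the right and rows downward; lengths in mm; the calibration is good to about 2 mm. A picture is of the moment at which its call begins. There is no depth.
- job.job_done(): hands the job in, once; it reports no verdict.
The state is a dict: "time_s": time; "joint_positions": joint angles; "dq": joint speeds; "joint_efforts": joint torques, N m; "ee_pos": TCP position; "orientation": TCP orientation; "ft_force": force on the tool from outside, world axes, zero at the start; "moment": the same for the moment, N m; "opening": opening from 0.0 (shut) to 1.0 (fully open).
Only numpy, scipy, OpenCV 4.12 (cv2) and the standard library are available. Lean on these libraries where they do the work, as an engineer would, in place of code of your own. Each camera call takes 0.05 s, during which the arm holds its last target. There are 200 camera calls.

## Task

Get the scope's eyepieces ready to travel: swing the rack's keeper bar open, out of the way, and lay every eyepiece from the leather tray fully down in a cradle of its own, with its black rubber eyecup towards the side to which the keeper opens. Then swing the keeper shut over them until it is caught, and last press the red slotted stud down and turn it a quarter turn clockwise, so that when you let go it springs up a little into its catch and stays there. Leave the other things on the desk where they are.

Things in the scene. Friction and masses are not known exactly. Their poses are not given: they have to be found in the camera images.
- rack: Wooden eyepiece rack, fixed to the desk: base plate 116 x 346 x 10 mm, four V cradles in a row. Origin on the desk under the middle of the row; z up; x along the cradles, towards the side to which the keeper opens; y along the row towards the brass hinge post (18 mm square). Rails 30 mm high along both long sides, inner faces 45 mm from the cradle middles: 5 mm play at each end of an eyepiece.
- keeper_hinge (a point): Point on the keeper bar's upright hinge axis, at the bar's mid height (58 mm above the desk), rack x 0, y +136 mm. The aluminium bar is 16 mm wide, 8 mm thick (54 to 62 mm above the desk), reaches 307 mm from the hinge and passes 5 mm over seated eyepieces. Shut, its stud is over the dark catch post at rack y -136 mm (36 mm square, up to 46 mm high); a detent post stands 27 mm beyond.
- keeper (a joint): Keeper bar's swing in rad: 0 shut (bar points to rack -y, over the middle of all cradles), growing anticlockwise from above as its free end swings to rack +x, stop at 1.75; above 1.2 it clears every cradle. Stays where left (0.04 N m friction). A sprung ball catches it over the last 0.04 rad: about 0.3 N m (3 N at the peg) to push past. Caught means below 0.03.
- keeper_peg (a point): Top centre of the round upright brass peg for swinging the keeper bar: 14 mm diameter, standing 25 mm above the bar (its top 87 mm above the desk), 110 mm from the hinge axis.
- stud_top (a point): Top centre of the stud's red slotted wing head, on the keeper bar 272 mm from the hinge axis. Wing 34 mm long, 12 mm thick, 20 mm high, 3 mm slot along its top, on a 14 mm shank; free, its top is 101 mm and underside 81 mm above the desk (bar top 62 mm). The point's x axis runs along the wing and turns with it.
- stud (a joint): Stud's turn in rad, clockwise from above: 0 wing across the bar, 1.57 wing along it (end stops). With the keeper shut and the turn below 0.2, pressing passes its cross pin through the catch plate; hold it down while turning; past about 1.35, easing off lets the spring lift it into the catch. Turned unpressed, it only meets the plate's top: turn it back to 0. Friction 0.04 N m.
- stud_press (a joint): How far the stud is pressed down, in m, against a spring (1.5 N at first, 5.1 N at the bottom): 0 free, 0.012 bottom stop. It can turn under the plate at 0.0101 or deeper; let go part-way it rests near 0.010; in its catch it rests at about 0.007 (wing top 94 mm above the desk).
- groove0 (a point): Where the middle of an eyepiece's axis lies when it is fully settled in cradle 0: 36 mm above the desk, at rack x = 0, y = -81 mm (cradles 54 mm apart). Axes as the rack's. Each cradle is two green felt V saddles, 10 mm wide, 26 mm either side of this point along x, leaving 42 mm between them for fingers, down to the base plate 10 mm above the desk.
- groove1 (a point): Where the middle of an eyepiece's axis lies when it is fully settled in cradle 1: 36 mm above the desk, at rack x = 0, y = -27 mm (cradles 54 mm apart). Axes as the rack's. Each cradle is two green felt V saddles, 10 mm wide, 26 mm either side of this point along x, leaving 42 mm between them for fingers, down to the base plate 10 mm above the desk.
- groove2 (a point): Where the middle of an eyepiece's axis lies when it is fully settled in cradle 2: 36 mm above the desk, at rack x = 0, y = +27 mm (cradles 54 mm apart). Axes as the rack's. Each cradle is two green felt V saddles, 10 mm wide, 26 mm either side of this point along x, leaving 42 mm between them for fingers, down to the base plate 10 mm above the desk.
- groove3 (a point): Where the middle of an eyepiece's axis lies when it is fully settled in cradle 3: 36 mm above the desk, at rack x = 0, y = +81 mm (cradles 54 mm apart). Axes as the rack's. Each cradle is two green felt V saddles, 10 mm wide, 26 mm either side of this point along x, leaving 42 mm between them for fingers, down to the base plate 10 mm above the desk.
- eyepiece0: Eyepiece: a round metal cylinder 26 mm in diameter and 80 mm long, 120 g, lying on its side, steel at one end, black rubber eyecup at the other, with a green ring. Origin in the middle of its axis; its x axis runs along it towards the eyecup. It rolls if knocked, as far as the tray's rim. May be absent (None). Any eyepiece fits any cradle.
- eyepiece0_eyecup (a point): Centre of the end face of the black rubber eyecup of the eyepiece with the green ring, on its axis, 40 mm from its middle. None if absent.
- eyepiece1: Eyepiece: a round metal cylinder 26 mm in diameter and 80 mm long, 120 g, lying on its side, steel at one end, black rubber eyecup at the other, with a yellow ring. Origin in the middle of its axis; its x axis runs along it towards the eyecup. It rolls if knocked, as far as the tray's rim. May be absent (None). Any eyepiece fits any cradle.
- eyepiece1_eyecup (a point): Centre of the end face of the black rubber eyecup of the eyepiece with the yellow ring, on its axis, 40 mm from its middle. None if absent.
- eyepiece2: Eyepiece: a round metal cylinder 26 mm in diameter and 80 mm long, 120 g, lying on its side, steel at one end, black rubber eyecup at the other, with a blue ring. Origin in the middle of its axis; its x axis runs along it towards the eyecup. It rolls if knocked, as far as the tray's rim. May be absent (None). Any eyepiece fits any cradle.
- eyepiece2_eyecup (a point): Centre of the end face of the black rubber eyecup of the eyepiece with the blue ring, on its axis, 40 mm from its middle. None if absent.
- eyepiece3: Eyepiece: a round metal cylinder 26 mm in diameter and 80 mm long, 120 g, lying on its side, steel at one end, black rubber eyecup at the other, with an orange ring. Origin in the middle of its axis; its x axis runs along it towards the eyecup. It rolls if knocked, as far as the tray's rim. May be absent (None). Any eyepiece fits any cradle.
- eyepiece3_eyecup (a point): Centre of the end face of the black rubber eyecup of the eyepiece with the orange ring, on its axis, 40 mm from its middle. None if absent.
- tray: Shallow leather tray, fixed to the desk, in which the eyepieces lie at first: 320 x 320 mm inside, floor level with the desk, rim 10 mm high and 6 mm thick all round. Origin at the centre of its floor, axes along its sides.
- mug: Blue mug, 80 mm wide, 95 mm high, origin under its centre. Not part of the job.
- book: Leather-bound book lying flat, 130 x 190 x 28 mm, origin under its centre. Not part of the job.
- paperweight: Brass paperweight, 56 mm wide, 43 mm high, origin under its centre. Not part of the job.
- binoculars: Black binoculars lying on the desk, about 120 x 116 x 50 mm, origin under the centre. Not part of the job.
There are look-alikes about, which are no part of the job. What is shaped like the eyepiece2 but turquoise or white is not meant.

How it is judged (in metres and radians):
On the way, in this order (a step that is already met when the one before it is completed fails the run):
1. every eyepiece lies settled in a cradle, eyecup the right way, and is let go ((horizontal distance between eyepiece0 and groove0 below 0.009 m or horizontal distance between eyepiece0 and groove1 below 0.009 m or horizontal distance between eyepiece0 and groove2 below 0.009 m or horizontal distance between eyepiece0 and groove3 below 0.009 m) and z of eyepiece0 in the frame of rack between 0.032 and 0.04 m and angle between the x axis of each of eyepiece0, eyepiece1, eyepiece2, eyepiece3 and the x axis of rack, either way round below 0.12 rad and x of each of eyepiece0_eyecup, eyepiece1_eyecup, eyepiece2_eyecup, eyepiece3_eyecup in the frame of rack above 0.025 m and contact force between each of eyepiece0, eyepiece1, eyepiece2, eyepiece3 and the fingers below 0.3 N and linear speed of each of eyepiece0, eyepiece1, eyepiece2, eyepiece3 below 0.03 m/s and (horizontal distance between eyepiece1 and groove0 below 0.009 m or horizontal distance between eyepiece1 and groove1 below 0.009 m or horizontal distance between eyepiece1 and groove2 below 0.009 m or horizontal distance between eyepiece1 and groove3 below 0.009 m) and z of eyepiece1 in the frame of rack between 0.032 and 0.04 m and (horizontal distance between eyepiece2 and groove0 below 0.009 m or horizontal distance between eyepiece2 and groove1 below 0.009 m or horizontal distance between eyepiece2 and groove2 below 0.009 m or horizontal distance between eyepiece2 and groove3 below 0.009 m) and z of eyepiece2 in the frame of rack between 0.032 and 0.04 m and (horizontal distance between eyepiece3 and groove0 below 0.009 m or horizontal distance between eyepiece3 and groove1 below 0.009 m or horizontal distance between eyepiece3 and groove2 below 0.009 m or horizontal distance between eyepiece3 and groove3 below 0.009 m) and z of eyepiece3 in the frame of rack between 0.032 and 0.04 m), for 0.2 s.
2. the keeper bar is swung shut into its detent (value of joint keeper below 0.03 rad), for 0.2 s.
3. the stud has been pressed, turned a quarter turn and has sprung up into its catch (value of joint stud above 1.25 rad and value of joint stud_press between 0.0055 and 0.0088 m), for 0.2 s.
At the end, for the whole second after the job is handed in: Each eyepiece rests in a cradle (middle within 9 mm in plan, 4 mm in height; within 0.12 rad of its direction; eyecup towards rack +x); keeper below 0.03 rad; stud turned over 1.25 rad and sprung up to a depth of 5.5 to 8.8 mm; all let go (all of step 1 and all of step 3 and value of joint keeper below 0.03 rad); the robot touches nothing.
It fails at once if the mug is moved more than 3 cm (distance of mug from where it was at the start of the episode above 0.03 m).
It fails at once if the book is moved more than 3 cm (distance of book from where it was at the start of the episode above 0.03 m).
It fails at once if the paperweight is moved more than 3 cm (distance of paperweight from where it was at the start of the episode above 0.03 m).
It fails at once if the binoculars is moved more than 3 cm (distance of binoculars from where it was at the start of the episode above 0.03 m).
Of eyepiece0, eyepiece1, eyepiece2, eyepiece3 only 3 to 4 are there at a start; the rules pass over those that are not, and their reading is None.
At some moment in a run one of eyepiece0, eyepiece1, eyepiece2, eyepiece3 may be knocked a few centimetres aside while the robot is not near it.
Once in a run the grip may slacken for a moment while it holds something.
It also fails if it takes over 208 s, if anything falls off the work surface, if the arm or the gripper's body presses on something with over 40 N, if the wrist force passes 120 N, or if a joint passes its speed limit or range.

## Working session

There is one attempt and no reset: what is moved stays moved. The work goes in short steps, Python scripts to look and compute and a tool call to move; the robot and the scene stay as the last step left them, time stands still between calls to the robot, and variables do not carry over. Pictures are saved under pics/ and viewed, about 12 in all and at most 16, crops included, and the job is handed in when it is done.

Besides the shell and the picture viewer there is one more tool, called after "Call:" by a JSON object that holds its "method" and its "body". apply_moves: Moves the arm, as the interface text tells. Its arguments: {"type":"object","properties":{"targets":{"type":"array"},"squeeze":{"type":"number"}},"required":["targets"]}

```bash
mkdir -p pics; python3 - <<'E'
from cell import observe, vision
import cv2,json,numpy as np
print({k:np.round(v,3).tolist() for k,v in observe().items()})
for n in("scene","top"):
    d=vision.get_image(n); im=d["img"]; cv2.imwrite(f"pics/{n}0.png",cv2.resize(im[...,::-1],(800,600),interpolation=cv2.INTER_CUBIC))
    np.save(f"{n}0.npy",im)
    print(n,[d[k] for k in("fx","fy","cx","cy")],np.round(d["view"],4).tolist())
E
```

```text
{'time_s': 0.0, 'joint_positions': [1.203, 0.384, 0.044, 1.6, -0.018, 1.161, -0.05], 'dq': [0.001, 0.001, -0.001, -0.0, -0.002, -0.001, -0.001], 'joint_efforts': [0.0, -43.346, 1.024, -24.951, 0.011, 0.011, -0.0], 'ee_pos': [172.975, -625.484, 195.37], 'orientation': [0.095, -0.095, 0.702, -0.7], 'ft_force': [0.731, 0.092, -0.505], 'moment': [-0.01, -0.036, -0.007], 'opening': 0.995}
scene [381.3690814953291, 381.3690814953291, 256.9923564062976, 192.76504804654545] [[0.8768, 0.4809, 0.0064, -511.7483], [0.4028, -0.7271, -0.5559, -99.9702], [-0.2627, 0.49, -0.8312, 1500.9519], [0.0, 0.0, 0.0, 1.0]]
top [447.61551210595553, 447.61551210595553, 248.4680001714206, 178.9642821853442] [[-0.0245, -0.9996, -0.0123, 89.3547], [-0.998, 0.0252, -0.0574, 516.945], [0.0577, 0.0108, -0.9983, 1613.4729], [0.0, 0.0, 0.0, 1.0]]
```

View pics/top0.png

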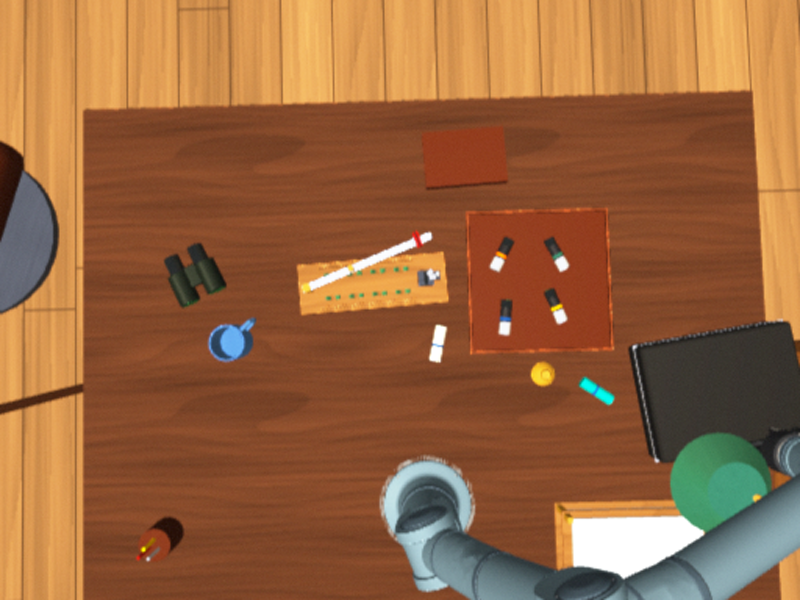

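View pics/scene0.png

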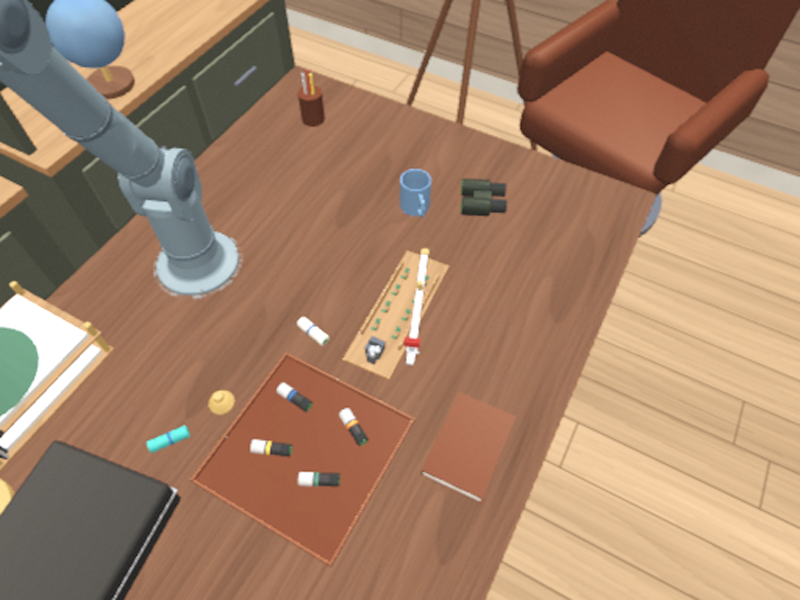

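The top picture shows four eyepieces in the tray at (502,254) orange, (556,254) green, (506,317) blue and (556,306) yellow. The rack is at (373,283), with the keeper partly open towards the top of the image (world +x). The look-alikes lie outside the tray: white at (438,343) and turquoise at (597,391). Next I'll enlarge the view.

```bash
cat > h.py <<'E'
import numpy as np,cv2
from cell import observe, vision
from scipy.spatial.transform import Rotation as R
def cam(n):
    d=vision.get_image(n); return d
def back(d,u,v,z):
    V=np.array(d["view"]); Rm,t=V[:3,:3],V[:3,3]
    c=-Rm.T@t; r=Rm.T@np.array([(u-d["cx"])/d["fx"],(v-d["cy"])/d["fy"],1]); s=(z-c[2])/r[2]
    return c+s*r
def proj(d,p):
    V=np.array(d["view"]); q=V[:3,:3]@np.array(p)+V[:3,3]
    return np.array([d["fx"]*q[0]/q[2]+d["cx"],d["fy"]*q[1]/q[2]+d["cy"]])
def crop(d,x0,y0,w,h,k,f):
    im=d["img"][y0:y0+h,x0:x0+w,::-1]
    cv2.imwrite(f,cv2.resize(im,(w*k,h*k),interpolation=cv2.INTER_CUBIC))
E
python3 - <<'E'
from h import *
d=cam("top")
crop(d,185,130,105,75,7,"pics/rack.png"); crop(d,294,130,100,98,6,"pics/tray.png")
E
```

```text
(no output)
```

View pics/rack.png

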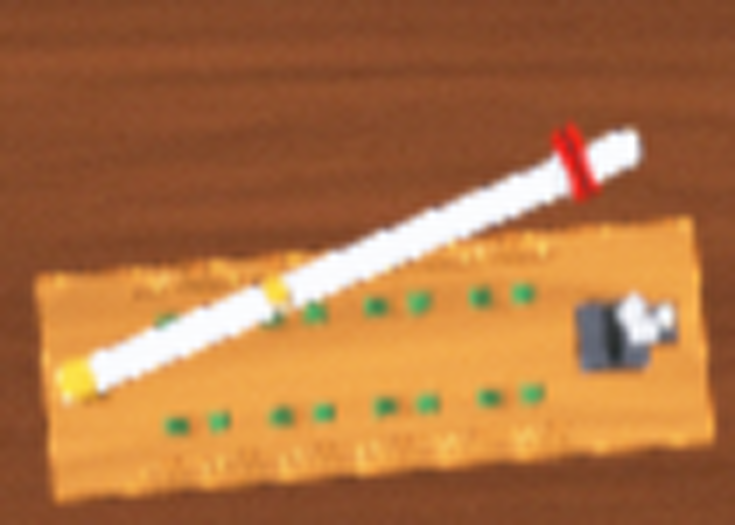

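View pics/tray.png

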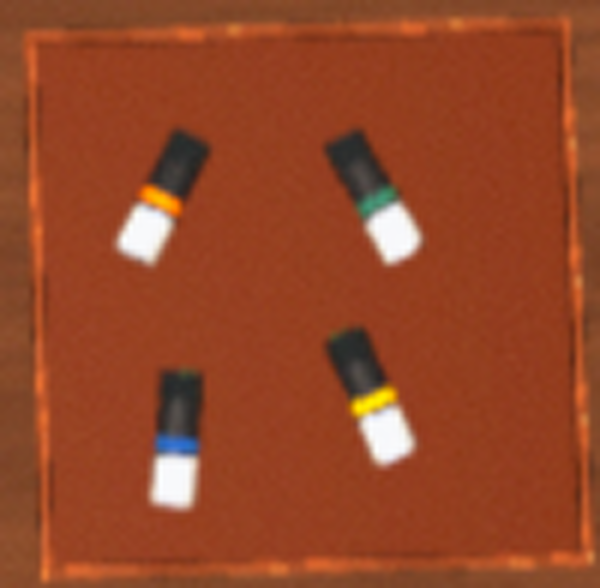

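```bash
python3 - <<'E'
from h import *
d=cam("top"); V=d["view"]; print("cam",np.round(-V[:3,:3].T@V[:3,3]))
r=lambda u,v,z:back(d,185+(u+.5)/7-.5,130+(v+.5)/7-.5,z)
t=lambda u,v,z:back(d,294+(u+.5)/6-.5,130+(v+.5)/6-.5,z)
c=np.array([r(*p,20)[:2] for p in[(38,275),(690,218),(712,440),(55,500)]])
print("rack corners z20",c.round(),c.mean(0).round(1),np.linalg.norm(c-np.roll(c,-1,0),axis=1).round())
fe={ (0,-1):(511,396),(1,-1):(407,405),(2,-1):(303,415),(3,-1):(198,423),(0,1):(502,296),(1,1):(397,304),(2,1):(293,314)}
A=[];B=[]
for (i,s),p in fe.items():
    A.append([s*26,-81+54*i]);B.append(r(*p,32)[:2])
A=np.array(A);B=np.array(B);a=A-A.mean(0);b=B-B.mean(0)
th=np.arctan2((a[:,0]*b[:,1]-a[:,1]*b[:,0]).sum(),(a*b).sum());Rm=np.array([[np.cos(th),-np.sin(th)],[np.sin(th),np.cos(th)]])
o=B.mean(0)-Rm@A.mean(0); print("rack o",o.round(1),"th",th.round(4),"res",(b-a@Rm.T).round(1).tolist())
e=c[0]-c[1]; print("edge ang",np.arctan2(e[1],e[0])-np.pi/2); e=c[3]-c[2]; print(np.arctan2(e[1],e[0])-np.pi/2)
for n,p in dict(hinge=(75,381,62),peg=(278,291,87),stud=(576,162,101),tip=(636,146,62)).items():
    w=r(*p); print(n,w.round(1),(Rm.T@(w[:2]-o)).round(1))
for n,(p,q) in dict(orange=((196,138),(134,255)),green=((342,138),(405,254)),blue=((182,371),(172,508)),yellow=((344,337),(397,456))).items():
    P=t(*p,13);Q=t(*q,13); m=(P+Q)/2;dd=P-Q
    print(n,m.round(1),"len",np.linalg.norm(dd).round(1),"yaw",np.arctan2(dd[1],dd[0]).round(3), "r",np.hypot(*m[:2]).round())
E
```

```text
cam [ 425.   59. 1641.]
rack corners z20 [[561. 288.]
 [582. -51.]
 [467. -59.]
 [444. 281.]] [513.3 114.8] [340. 116. 341. 117.]
rack o [512.2 126.5] th 0.0637 res [[-0.1, 0.1], [0.1, -0.2], [-0.3, -0.5], [0.4, -0.3], [-0.3, 0.1], [0.3, 0.4], [-0.0, 0.2]]
edge ang 0.061868145599189406
0.06625490134965029
hinge [503.2 264.5  62. ] [ -0.2 138.3]
peg [544.3 159.3  87. ] [34.1 30.6]
stud [603.3   9.7 101. ] [  83.5 -122.3]
tip [615.2 -22.1  62. ] [  93.3 -154.9]
orange [ 573.2 -189.6   13. ] len 80.9 yaw -0.517 r 604.0
green [ 570.3 -315.9   13. ] len 79.9 yaw 0.459 r 652.0
blue [ 425.7 -191.9   13. ] len 83.0 yaw -0.107 r 467.0
yellow [ 448.8 -309.4   13. ] len 78.3 yaw 0.382 r 545.0
```

```bash
cat >> h.py <<'E'
O=np.array([512.2,126.5]); TH=0.0637
def rk(x,y): # rack -> world xy
    return O+np.array([[np.cos(TH),-np.sin(TH)],[np.sin(TH),np.cos(TH)]])@[x,y]
def Rt(psi): # jaw axis at world angle psi, tool down
    c,s=np.cos(psi),np.sin(psi); return np.array([[s,0,c],[-c,0,s],[0,-1,0]])
def cur():
    s=observe(); q=s["orientation"]; R0=R.from_quat([q[1],q[2],q[3],q[0]]).as_matrix()
    return s,np.array(s["ee_pos"]),R0,np.arctan2(R0[1,2],R0[0,2])
def plan(*T,near=True):
    s,p,R0,psi0=cur()
    print("t",round(s["time_s"],2),"p",p.round(1),"psi",round(psi0,3),"op",round(s["opening"],3),"F",np.round(s["ft_force"],1),"j17",np.round(s["joint_positions"],2))
    for x,y,z,psi in T:
        if near: psi=psi0+(psi-psi0+np.pi/2)%np.pi-np.pi/2
        print(np.round(R0.T@(np.array([x,y,z])-p)/10,2).tolist(),np.round(R.from_matrix(R0.T@Rt(psi)).as_rotvec(),3).tolist(),"psi",round(psi,3))
def peg(q,r=110): return rk(r*np.sin(q),136-r*np.cos(q))
def find(n="top"):
    d=cam(n); im=d["img"].astype(int); u0,v0,u1,v1=298,137,390,224
    s=im[v0:v1,u0:u1]; mx=s.max(2);mn=s.min(2)
    B=(mx<75);W=(mn>140);h=cv2.cvtColor(s.astype(np.uint8),cv2.COLOR_RGB2HSV)
    M=(B|W).astype(np.uint8); M=cv2.morphologyEx(M,cv2.MORPH_CLOSE,np.ones((5,5)))
    k,L,st,ce=cv2.connectedComponentsWithStats(M)
    for i in range(1,k):
        m=L==i
        if st[i,4]<60: continue
        r=lambda a:back(d,u0+np.nonzero(a)[1].mean(),v0+np.nonzero(a)[0].mean(),13)[:2]
        c=r(m); ys,xs=np.nonzero(m); P=np.array([back(d,u0+x,v0+y,13)[:2] for x,y in zip(xs,ys)])
        w,v=np.linalg.eigh(np.cov((P-c).T)); a=v[:,1]
        if (m&B).any() and (m&W).any() and (r(m&B)-r(m&W))@a<0: a=-a
        pr=(P-c)@a
        print("piece",c.round(1),"mid",(c+a*(pr.max()+pr.min())/2).round(1),"yaw",round(np.arctan2(a[1],a[0]),3),"len",round(np.ptp(pr)),"n",st[i,4],"px",(ce[i]+[u0,v0]).round(1),"B/W",(m&B).sum(),(m&W).sum())
E
python3 - <<'E'
from h import *
find()
x,y=peg(.313); print(x,y)
plan((x,y,180,.377+.3),(x,y,70,.377+.3))
E
```

```text
piece [ 572.4 -188. ] mid [ 572.4 -188. ] yaw -0.497 len 80 n 141 px [320.7 162.6] B/W 61 59
piece [ 568.6 -316.5] mid [ 570.  -315.8] yaw 0.467 len 80 n 138 px [356.  162.7] B/W 57 60
piece [ 448.5 -309.4] mid [ 449.1 -309.2] yaw 0.365 len 80 n 139 px [355.3 195.7] B/W 57 58
piece [ 426.  -191.9] mid [ 425.4 -191.9] yaw -0.113 len 80 n 150 px [323.1 202.7] B/W 60 56
544.0065823967433 159.93697279193213
t 0.25 p [ 173.2 -626.   196.1] psi -1.301 op 1.006 F [-0.  -0.7 -0.2] j17 [ 1.2   0.38  0.04  1.6  -0.02  1.16 -0.05]
[-56.7, 1.69, -65.86] [0.001, 1.164, 0.001] psi -2.465
[-56.7, 12.69, -65.85] [0.001, 1.164, 0.001] psi -2.465
```

```bash
python3 - <<'E'
from h import *
x,y=peg(.313)
plan((x,y,180,.677),near=False)
E
```

```text
t 0.25 p [ 173.2 -626.   196.1] psi -1.301 op 1.006 F [-0.  -0.7 -0.2] j17 [ 1.2   0.38  0.04  1.6  -0.02  1.16 -0.05]
[-56.7, 1.69, -65.86] [0.001, -1.978, -0.001] psi 0.677
```

Call:
{"method": "apply_moves", "body": {"targets": [[-0.3,[-56.7,1.7,-65.9],[0,-1.978,0]],[-0.3,[-56.7,1.7,-65.9],[0,-1.978,0]],[-0.3,[-56.7,1.7,-65.9],[0,-1.978,0]],[-0.3,[-56.7,1.7,-65.9],[0,-1.978,0]],[-0.3,[-56.7,1.7,-65.9],[0,-1.978,0]],[-0.3,[-56.7,1.7,-65.9],[0,-1.978,0]],[-0.3,[-56.7,1.7,-65.9],[0,-1.978,0]],[-0.3,[-56.7,1.7,-65.9],[0,-1.978,0]],[-0.3,[-56.7,1.7,-65.9],[0,-1.978,0]],[-0.3,[-56.7,1.7,-65.9],[0,-1.978,0]]], "squeeze": 40}}

```text
time_s: 1.5
ee_pos: [440.2, -59.6, 185.0]
orientation: [0.622, -0.622, 0.336, -0.336]
ft_force: [1.6, -0.2, -0.2]
opening: 0.352
```

```bash
python3 - <<'E'
from h import *
x,y=peg(.313)
plan((x,y,180,.5),(x,y,110,.5),(x,y,69,.5),near=False)
E
```

```text
t 1.5 p [440.2 -59.6 185. ] psi 0.58 op 0.352 F [ 1.6 -0.2 -0.2] j17 [ 0.65  0.03 -0.61  2.06  0.02  1.06  0.61]
[-12.68, 0.51, 20.71] [-0.001, 0.08, 0.0] psi 0.5
[-12.68, 7.51, 20.7] [-0.001, 0.08, 0.0] psi 0.5
[-12.69, 11.61, 20.7] [-0.001, 0.08, 0.0] psi 0.5
```

Call:
{"method": "apply_moves", "body": {"targets": [[-0.3,[-12.7,0.5,20.7],[0,0.08,0]],[-0.3,[-12.7,0.5,20.7],[0,0.08,0]],[-0.3,[-12.7,0.5,20.7],[0,0.08,0]],[-0.3,[-12.7,0.5,20.7],[0,0.08,0]],[-0.3,[-12.7,0.5,20.7],[0,0.08,0]],[-0.3,[-12.7,0.5,20.7],[0,0.08,0]],[-0.3,[-12.7,4.0,20.7],[0,0.08,0]],[-0.3,[-12.7,8.0,20.7],[0,0.08,0]],[-0.3,[-12.7,9.0,20.7],[0,0.08,0]]]}}

```text
time_s: 2.62
ee_pos: [541.5, 156.0, 92.4]
orientation: [-0.606, 0.609, -0.363, 0.361]
ft_force: [-0.5, -0.2, -0.2]
opening: 0.353
```

```bash
python3 - <<'E'
from h import *
x,y=peg(.313)
plan((x,y,69,.5),near=False)
for n,b in(("scene",(225,130,100,110)),("top",(185,130,105,75))):
    d=cam(n); crop(d,*b,5,f"pics/{n}1.png")
E
python3 -c "
import cv2,numpy as np
a=cv2.imread('pics/scene1.png');b=cv2.imread('pics/top1.png')
a=cv2.resize(a,(400,440));b=cv2.resize(b,(400,286));c=np.zeros((440,800,3),np.uint8);c[:,:400]=a;c[:286,400:]=b;cv2.imwrite('pics/c1.png',c)"
```

```text
t 2.62 p [541.5 156.   92.4] psi 0.496 op 0.353 F [-0.5 -0.2 -0.2] j17 [ 0.23  0.44 -0.7   1.86  0.34  0.97 -0.13]
[-0.23, 2.34, 0.43] [0.006, -0.004, 0.001] psi 0.5
```

View pics/c1.png

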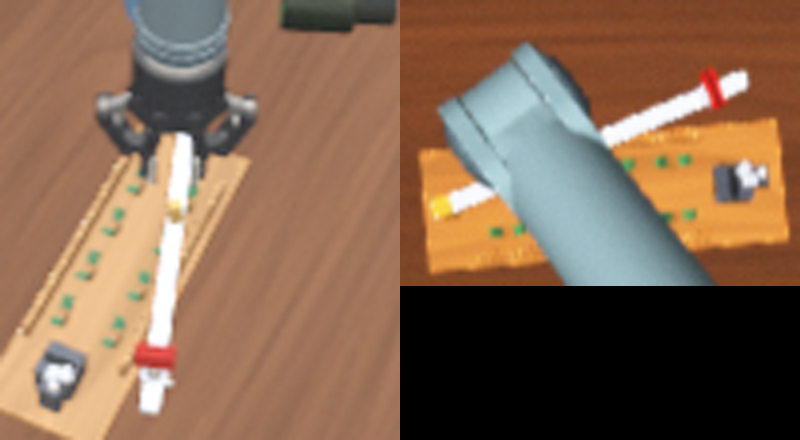

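```bash
python3 - <<'E'
from h import *
d=cam("scene")
f=lambda p:((proj(d,p)-[225,130]+.5)*4).round()
x,y=peg(.313)
print("tcp",f([541.5,156,92.4]),"tips",f([541.5+15*.88,156+15*.48,98]),f([541.5-15*.88,156-15*.48,98]),"peg",f([x,y,87]),"hinge",f([*rk(0,136),62]),"stud",f([*peg(.313,272),101]),"post",f([*rk(0,-136),46]))
E
```

```text
tcp [173. 201.] tips [190. 197.] [157. 197.] peg [178. 202.] hinge [189. 124.] stud [157. 350.] post [ 62. 358.]
```

```bash
python3 - <<'E'
from h import *
T=[(*peg(.313),66,.5)]
for q in (.45,.6,.75,.9,1.05,1.2,1.34,1.48,1.62): T.append((*peg(q),66,max(.5,q+.0637)))
plan(*T,near=False)
E
```

```text
t 2.77 p [544.3 158.9  95.7] psi 0.498 op 0.35 F [-0.1  0.4  0. ] j17 [ 0.23  0.44 -0.71  1.86  0.34  0.97 -0.13]
[-0.11, 2.97, 0.02] [-0.001, -0.002, 0.001] psi 0.5
[-0.03, 2.97, 1.53] [-0.001, -0.016, 0.001] psi 0.514
[-0.18, 2.97, 3.17] [-0.001, -0.166, 0.001] psi 0.664
[-0.57, 2.97, 4.77] [-0.001, -0.316, 0.001] psi 0.814
[-1.2, 2.98, 6.3] [-0.001, -0.466, 0.001] psi 0.964
[-2.05, 2.98, 7.71] [-0.001, -0.616, 0.001] psi 1.114
[-3.1, 2.98, 8.98] [-0.001, -0.766, 0.001] psi 1.264
[-4.24, 2.98, 10.01] [-0.001, -0.906, 0.001] psi 1.404
[-5.52, 2.98, 10.87] [-0.0, -1.046, 0.001] psi 1.544
[-6.9, 2.98, 11.55] [-0.0, -1.186, 0.001] psi 1.684
```

Call:
{"method": "apply_moves", "body": {"targets": [[-0.3,[-0.1,3.0,0],[0,0,0]],[-0.3,[-0.1,3.0,0],[0,0,0]],[-0.3,[-0.1,3.0,0],[0,0,0]]]}}

```text
time_s: 3.15
ee_pos: [545.1, 160.1, 67.5]
orientation: [0.609, -0.607, 0.36, -0.363]
ft_force: [0.8, -0.2, 0.4]
opening: 0.351
```

Call:
{"method": "apply_moves", "body": {"targets": [[-0.3,[0,0,1.5],[0,0,0]],[-0.3,[-0.1,0,3.2],[0,-0.166,0]],[-0.3,[-0.5,0,4.8],[0,-0.316,0]],[-0.3,[-1.1,0,6.3],[0,-0.466,0]],[-0.3,[-1.9,0,7.7],[0,-0.616,0]],[-0.3,[-3.0,0,9.0],[0,-0.766,0]],[-0.3,[-4.1,0,10.0],[0,-0.906,0]],[-0.3,[-5.4,0,10.9],[0,-1.046,0]],[-0.3,[-6.8,0,11.5],[0,-1.186,0]],[-0.3,[-6.8,0,11.5],[0,-1.186,0]]]}}

```text
time_s: 4.4
ee_pos: [614.4, 277.6, 69.0]
orientation: [0.707, -0.705, -0.042, 0.038]
ft_force: [0.8, 0.4, 0.8]
opening: 0.347
```

```bash
python3 - <<'E'
from h import *
s,p,R0,psi=cur()
plan((p[0],p[1],170,psi),(571,-100,140,1.07),(572,-188.5,140,1.07),near=False)
d=cam("top"); crop(d,185,125,105,75,5,"pics/rack2.png")
E
```

```text
t 4.4 p [614.4 277.6  69. ] psi 1.684 op 0.347 F [0.8 0.4 0.8] j17 [ 0.14  0.74 -0.88  1.6   0.62  1.1   0.78]
[0.06, -10.1, 0.03] [-0.003, -0.0, 0.006] psi 1.684
[-8.53, -7.25, -37.01] [-0.004, 0.614, 0.005] psi 1.07
[-9.43, -7.28, -45.81] [-0.004, 0.614, 0.005] psi 1.07
```

View pics/rack2.png

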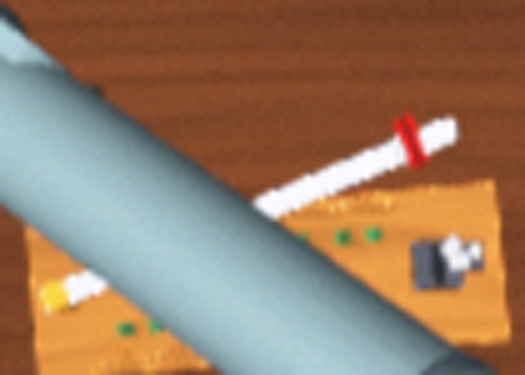

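The bar hasn't moved. It still lies at about (410,140) in the crop, so the fingers passed over the peg. I'll go back and descend lower, straddling the bar.

Call:
{"method": "apply_moves", "body": {"targets": [[-0.3,[0,-4,0],[0,0,0]],[-0.3,[0,-4,0],[0,0,0]],[-0.3,[6.8,-4,-11.5],[0,1.184,0]],[-0.3,[6.8,-4,-11.5],[0,1.184,0]],[-0.3,[6.8,-4,-11.5],[0,1.184,0]],[-0.3,[6.8,-4,-11.5],[0,1.184,0]],[-0.3,[6.8,-4,-11.5],[0,1.184,0]],[-0.3,[6.8,-4,-11.5],[0,1.184,0]],[-0.3,[6.8,-4,-11.5],[0,1.184,0]],[-0.3,[6.8,-4,-11.5],[0,1.184,0]]]}}

```text
time_s: 5.7
ee_pos: [694.8, 167.9, 108.5]
orientation: [0.609, -0.607, 0.36, -0.363]
ft_force: [-0.0, -0.5, -0.2]
opening: 0.35
```

```bash
python3 - <<'E'
from h import *
plan((*peg(.313),65,.377),(*peg(.313),50,.377),near=False)
E
```

```text
t 5.7 p [694.8 167.9 108.5] psi 0.497 op 0.35 F [-0.  -0.5 -0.2] j17 [ 0.14  0.67 -0.64  1.47  0.42  1.14 -0.08]
[-6.49, 4.27, -13.66] [-0.005, 0.12, 0.002] psi 0.377
[-6.49, 5.77, -13.67] [-0.005, 0.12, 0.002] psi 0.377
```

Call:
{"method": "apply_moves", "body": {"targets": [[-0.3,[-6.5,0,-13.7],[0,0.12,0]],[-0.3,[-6.5,0,-13.7],[0,0.12,0]],[-0.3,[-6.5,0,-13.7],[0,0.12,0]],[-0.3,[-6.5,0,-13.7],[0,0.12,0]],[-0.3,[-6.5,2.5,-13.7],[0,0.12,0]],[-0.3,[-6.5,4.3,-13.7],[0,0.12,0]],[-0.3,[-6.5,4.3,-13.7],[0,0.12,0]]]}}

```text
time_s: 6.58
ee_pos: [543.0, 159.0, 62.9]
orientation: [0.585, -0.584, 0.397, -0.398]
ft_force: [-0.6, -0.4, 0.9]
opening: 0.344
```

```bash
python3 - <<'E'
from h import *
plan((*peg(.313),50,.377),near=False)
s,p,R0,psi=cur()
d=cam("scene"); crop(d,240,140,60,60,10,"pics/tips.png")
f=lambda p:((proj(d,p)-[240,140]+.5)*10).round()
z=R0[:,2]
print("tcp",f(p),"tips",f(p+z*15),f(p-z*15),"tips+13",f(p+z*15+[0,0,13]),"peg",f([*peg(.313),87]))
E
```

```text
t 6.58 p [543.  159.   62.9] psi 0.376 op 0.344 F [-0.6 -0.4  0.9] j17 [ 0.2   0.48 -0.67  1.88  0.37  0.91 -0.28]
[-0.05, 1.29, 0.13] [-0.001, -0.001, 0.001] psi 0.377
tcp [288. 445.] tips [330. 449.] [247. 441.] tips+13 [331. 429.] peg [294. 405.]
```

View pics/tips.png

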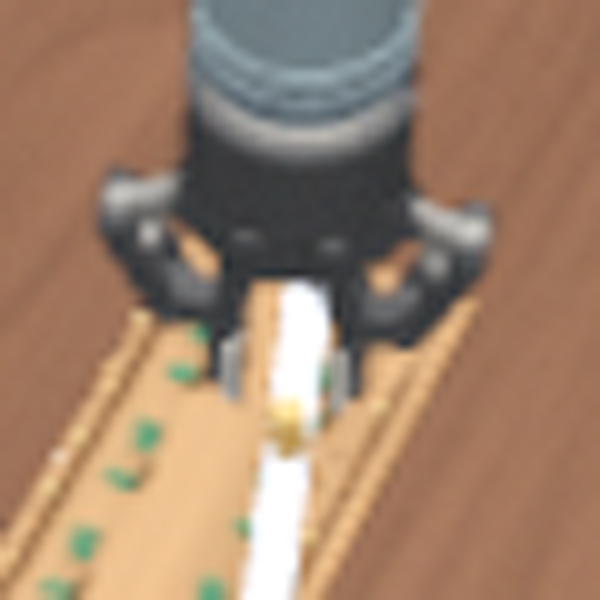

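```bash
python3 - <<'E'
from h import *
T=[(*peg(.313),44,.377)]
for q in (.45,.6,.75,.9,1.05,1.2,1.34,1.48,1.62): T.append((*peg(q),44,q+.0637))
plan(*T,near=False)
E
```

```text
t 6.62 p [543.7 159.7  63.9] psi 0.376 op 0.347 F [-0.7 -0.8  0.6] j17 [ 0.2   0.47 -0.67  1.88  0.37  0.91 -0.27]
[-0.01, 1.99, 0.03] [-0.003, -0.001, 0.001] psi 0.377
[-0.12, 1.99, 1.53] [-0.003, -0.138, 0.001] psi 0.514
[-0.47, 2.0, 3.15] [-0.003, -0.288, 0.001] psi 0.664
[-1.05, 2.0, 4.69] [-0.003, -0.438, 0.001] psi 0.814
[-1.86, 2.01, 6.12] [-0.003, -0.588, 0.002] psi 0.964
[-2.87, 2.01, 7.42] [-0.003, -0.738, 0.002] psi 1.114
[-4.07, 2.02, 8.56] [-0.003, -0.888, 0.002] psi 1.264
[-5.33, 2.02, 9.44] [-0.003, -1.028, 0.002] psi 1.404
[-6.7, 2.02, 10.14] [-0.003, -1.168, 0.003] psi 1.544
[-8.15, 2.02, 10.65] [-0.002, -1.308, 0.003] psi 1.684
```

Call:
{"method": "apply_moves", "body": {"targets": [[-0.3,[0,1.0,0],[0,0,0]],[-0.3,[0,2.0,0],[0,0,0]],[-0.3,[0,2.0,0],[0,0,0]]]}}

```text
time_s: 7.0
ee_pos: [542.8, 159.3, 42.8]
orientation: [0.585, -0.584, 0.397, -0.398]
ft_force: [0.1, 0.0, -0.3]
opening: 0.35
```

Call:
{"method": "apply_moves", "body": {"targets": [[-0.3,[-0.1,0,1.5],[0,-0.138,0]],[-0.3,[-0.5,0,3.15],[0,-0.288,0]],[-0.3,[-1.05,0,4.7],[0,-0.438,0]],[-0.3,[-1.85,0,6.1],[0,-0.588,0]],[-0.3,[-2.9,0,7.4],[0,-0.738,0]],[-0.3,[-2.9,0,7.4],[0,-0.738,0]]]}}

```text
time_s: 7.75
ee_pos: [601.3, 215.0, 43.2]
orientation: [0.69, -0.688, 0.16, -0.161]
ft_force: [0.4, -0.2, 1.3]
opening: 0.351
```

```bash
cat >> h.py <<'E'
def stud(n="top",z=95):
    d=cam(n); h=cv2.cvtColor(d["img"],cv2.COLOR_RGB2HSV); im=d["img"].astype(int)
    m=(im[...,0]>150)&(im[...,1]<70)&(im[...,2]<70)
    ys,xs=np.nonzero(m)
    if len(xs)==0: print("no red"); return
    w=back(d,np.median(xs),np.median(ys),z)[:2]; l=np.array([[np.cos(TH),np.sin(TH)],[-np.sin(TH),np.cos(TH)]])@(w-O)-[0,136]
    print(n,"stud n",len(xs),"world",w.round(1),"r",np.hypot(*l).round(1),"q",np.arctan2(l[0],-l[1]).round(3))
E
python3 - <<'E'
from h import *
stud();stud("scene")
s,p,R0,psi=cur()
T=[]
for q in (1.2,1.34,1.48,1.62): T.append((*peg(q),44,q+.0637))
plan(*T,near=False)
d=cam("scene"); crop(d,225,120,80,100,6,"pics/s3.png")
E
```

```text
top stud n 134 world [ 589.5 -108.4] r 380.5 q 0.164
scene stud n 15 world [753.3 140.8] r 277.7 q 1.055
t 7.85 p [600.7 213.2  42.8] psi 1.112 op 0.351 F [-0.8 -0.5  0.5] j17 [ 0.18  0.67 -0.78  1.71  0.55  0.99  0.31]
[-0.01, -0.11, 1.75] [-0.0, -0.152, 0.001] psi 1.264
[-0.35, -0.12, 3.25] [0.0, -0.292, 0.001] psi 1.404
[-0.89, -0.12, 4.69] [0.0, -0.432, 0.001] psi 1.544
[-1.63, -0.12, 6.04] [0.0, -0.572, 0.001] psi 1.684
```

View pics/s3.png

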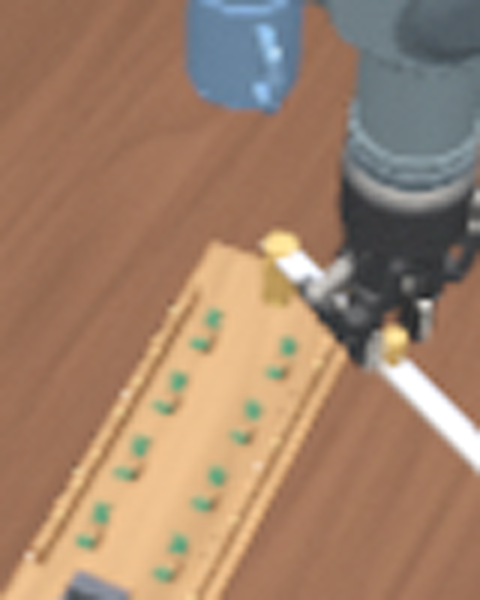

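Call:
{"method": "apply_moves", "body": {"targets": [[-0.3,[0,0,1.75],[0,-0.152,0]],[-0.3,[-0.35,0,3.25],[0,-0.292,0]],[-0.3,[-0.9,0,4.7],[0,-0.432,0]],[-0.3,[-1.65,0,6.0],[0,-0.572,0]],[-0.3,[-1.65,0,6.0],[0,-0.572,0]],[-0.3,[-1.65,0,5.4],[0,-0.572,0]],[-0.3,[-1.65,-6,5.4],[0,-0.572,0]],[-0.3,[-1.65,-12,5.4],[0,-0.572,0]]]}}

```text
time_s: 8.9
ee_pos: [609.2, 265.8, 162.8]
orientation: [-0.705, 0.707, 0.038, -0.039]
ft_force: [0.7, -0.2, -0.3]
opening: 0.349
```

```bash
python3 - <<'E'
from h import *
stud("scene")
find()
plan((572,-188,110,1.074),near=False)
E
```

```text
scene stud n 4 world [774.4 237. ] r 272.0 q 1.414
piece [ 572.9 -188.2] mid [ 573.1 -188.3] yaw -0.501 len 79 n 139 px [320.7 162.4] B/W 62 57
piece [ 569.2 -316.6] mid [ 570.2 -316.2] yaw 0.455 len 80 n 142 px [356.  162.5] B/W 63 60
piece [ 449.3 -309.4] mid [ 449.8 -309.2] yaw 0.365 len 81 n 141 px [355.3 195.5] B/W 63 57
piece [ 426.1 -191.9] mid [ 425.4 -191.8] yaw -0.117 len 80 n 149 px [323.1 202.7] B/W 62 55
t 9.0 p [614.1 270.9 171.7] psi 1.681 op 0.349 F [1.1 0.7 0.4] j17 [ 0.2   0.63 -0.97  1.54  0.55  1.24  0.83]
[-9.29, 5.88, -45.17] [-0.008, 0.606, 0.013] psi 1.074
```

Call:
{"method": "apply_moves", "body": {"targets": [[0.1,[-9.3,1.5,-45.2],[0,0.606,0]],[0.1,[-9.3,1.5,-45.2],[0,0.606,0]],[0.1,[-9.3,1.5,-45.2],[0,0.606,0]],[0.1,[-9.3,1.5,-45.2],[0,0.606,0]],[0.1,[-9.3,1.5,-45.2],[0,0.606,0]],[0.1,[-9.3,1.5,-45.2],[0,0.606,0]],[0.1,[-9.3,1.5,-45.2],[0,0.606,0]],[0.1,[-9.3,5.9,-45.2],[0,0.606,0]],[0.1,[-9.3,9.9,-45.2],[0,0.606,0]],[0.1,[-9.3,11.9,-45.2],[0,0.606,0]]]}}

```text
time_s: 10.25
ee_pos: [569.7, -189.3, 47.0]
orientation: [0.688, -0.682, 0.172, -0.178]
ft_force: [-0.3, 0.0, 1.0]
opening: 0.547
```

```bash
python3 - <<'E'
from h import *
plan((573,-188.3,20,1.07),(573,-188.3,3,1.07),near=False)
s,p,R0,psi=cur()
d=cam("scene"); u=proj(d,[573,-188,40]).astype(int)-[35,40]; crop(d,*u,70,70,8,"pics/g1.png")
f=lambda p:((proj(d,p)-u+.5)*8).round()
z=R0[:,2]; print("tcp",f(p),"tips",f(p+z*23),f(p-z*23),"10up",f(p+[0,0,10]),"ep",f([573,-188,26]),"10 y",f(p+[0,10,0]),"10x",f(p+[10,0,0]))
E
```

```text
t 10.25 p [ 569.7 -189.3   47. ] psi 1.071 op 0.547 F [-0.3  0.   1. ] j17 [ 0.85  0.58 -0.75  1.81  0.48  0.93  0.96]
[0.23, 2.7, 0.23] [-0.009, 0.001, 0.006] psi 1.07
[0.22, 4.4, 0.21] [-0.009, 0.001, 0.006] psi 1.07
tcp [274. 317.] tips [324. 288.] [224. 347.] 10up [273. 307.] ep [286. 338.] 10 y [287. 297.] 10x [296. 329.]
```

View pics/g1.png

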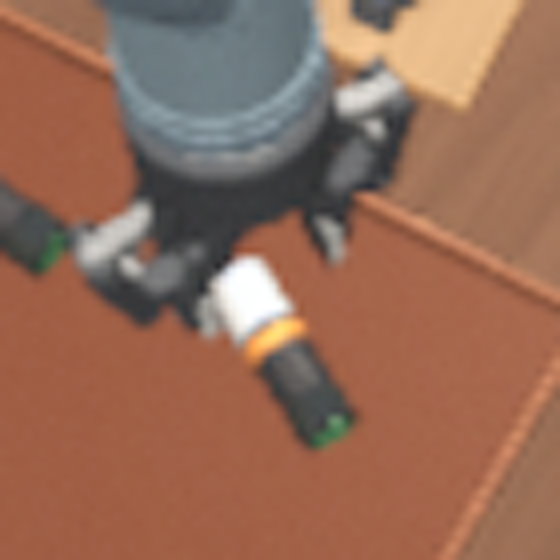

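Call:
{"method": "apply_moves", "body": {"targets": [[0.1,[0.2,1.5,0.2],[0,0,0]],[0.1,[0.2,3.0,0.2],[0,0,0]],[0.1,[0.2,4.2,0.2],[0,0,0]],[0.1,[0.2,4.4,0.2],[0,0,0]],[0.1,[0.2,4.4,0.2],[0,0,0]]]}}

```text
time_s: 10.92
ee_pos: [572.3, -186.8, 1.6]
orientation: [0.688, -0.682, 0.172, -0.176]
ft_force: [-1.6, -0.0, 0.4]
opening: 0.548
```

```bash
python3 - <<'E'
from h import *
plan((573,-188.3,0,1.07),near=False)
s,p,R0,psi=cur()
d=cam("scene"); u=proj(d,[573,-188,40]).astype(int)-[35,35]; crop(d,*u,70,60,8,"pics/g2.png")
f=lambda p:((proj(d,p)-u+.5)*8).round()
z=R0[:,2]; print("tcp",f(p),"tips",f(p+z*23),f(p-z*23))
E
```

```text
t 10.93 p [ 572.3 -186.8    1.6] psi 1.073 op 0.548 F [-1.6 -0.   0.4] j17 [ 0.81  0.65 -0.71  1.82  0.53  0.87  0.92]
[0.13, 0.16, -0.1] [-0.01, 0.003, 0.004] psi 1.07
tcp [290. 318.] tips [338. 290.] [241. 347.]
```

View pics/g2.png

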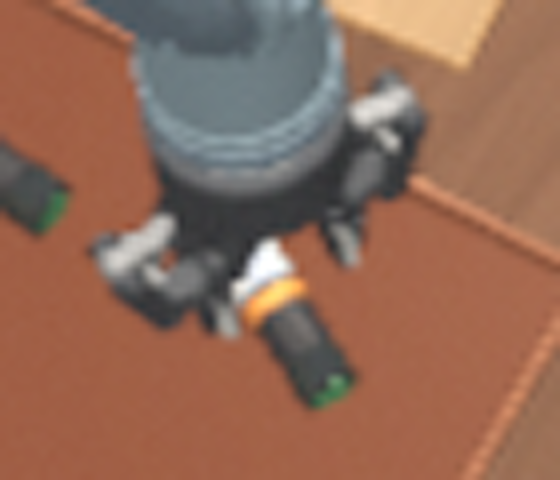

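Call:
{"method": "apply_moves", "body": {"targets": [[-1,[0.1,0.0,-0.1],[0,0,0]],[-1,[0.1,0.0,-0.1],[0,0,0]],[-1,[0.1,0.0,-0.1],[0,0,0]],[-1,[0.1,0.0,-0.1],[0,0,0]],[-1,[0.1,0.0,-0.1],[0,0,0]],[-1,[0.1,0.0,-0.1],[0,0,0]]], "squeeze": 50}}

```text
time_s: 11.72
ee_pos: [572.9, -188.3, 1.9]
orientation: [0.688, -0.682, 0.172, -0.177]
ft_force: [-0.0, -0.2, 0.0]
opening: 0.003
```

```bash
python3 - <<'E'
from h import *
s,p,R0,psi=cur()
d=cam("scene"); u=proj(d,[573,-188,40]).astype(int)-[35,35]; crop(d,*u,70,60,8,"pics/g3.png")
f=lambda p:((proj(d,p)-u+.5)*8).round()
print("tcp",f(p),f(p+[0,0,20]))
E
```

```text
tcp [289. 322.] [286. 303.]
```

View pics/g3.png

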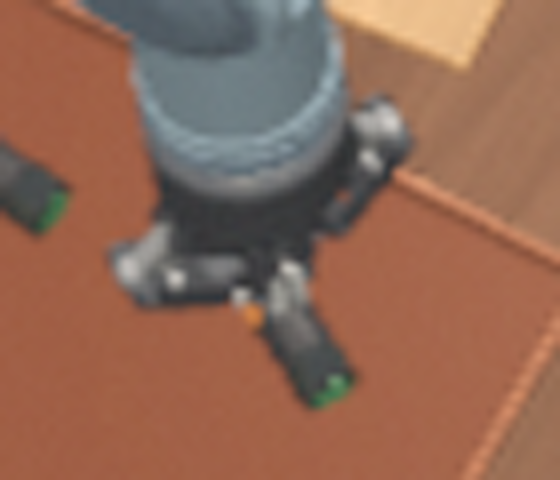

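The fingers shut at about (288,300), above the eyepiece, which hasn't moved. The real finger ends sit about 24 mm higher than the reported TCP. I'll open and go down in steps, watching the force.

Call:
{"method": "apply_moves", "body": {"targets": [[0.1,[0,-1.5,0],[0,0,0]],[0.1,[0,-1.5,0],[0,0,0]],[0.1,[0,-1.5,0],[0,0,0]],[0.1,[0,-1.5,0],[0,0,0]],[0.1,[0,0,0],[0,0,0]],[0.1,[0,0.8,0],[0,0,0]],[0.1,[0,1.4,0],[0,0,0]],[0.1,[0,1.4,0],[0,0,0]]]}}

```text
time_s: 12.78
ee_pos: [572.3, -187.9, -13.1]
orientation: [0.688, -0.682, 0.173, -0.176]
ft_force: [-0.1, 0.1, 0.1]
opening: 0.548
```

Call:
{"method": "apply_moves", "body": {"targets": [[0.1,[0,0.4,0],[0,0,0]],[0.1,[0,0.7,0],[0,0,0]],[0.1,[0,0.7,0],[0,0,0]]]}}

```text
time_s: 13.15
ee_pos: [572.1, -187.8, -20.3]
orientation: [0.688, -0.682, 0.173, -0.176]
ft_force: [0.4, 0.1, -0.6]
opening: 0.548
```

Call:
{"method": "apply_moves", "body": {"targets": [[-1,[0,0,0],[0,0,0]],[-1,[0,0,0],[0,0,0]],[-1,[0,0,0],[0,0,0]],[-1,[0,0,0],[0,0,0]],[-1,[0,0,0],[0,0,0]]], "squeeze": 50}}

```text
time_s: 13.78
ee_pos: [572.4, -187.9, -19.8]
orientation: [0.688, -0.682, 0.173, -0.176]
ft_force: [-2.0, 0.5, 5.4]
opening: 0.264
```

Call:
{"method": "apply_moves", "body": {"targets": [[0.1,[0,0,0],[0,0,0]],[0.1,[0,0,0],[0,0,0]],[0.1,[0,0,0],[0,0,0]],[0.1,[0,0.3,0],[0,0,0]],[0.1,[0,0.3,0],[0,0,0]]]}}

```text
time_s: 14.4
ee_pos: [572.1, -187.7, -23.3]
orientation: [0.688, -0.682, 0.173, -0.176]
ft_force: [-0.9, 0.4, 0.9]
opening: 0.547
```

Call:
{"method": "apply_moves", "body": {"targets": [[0.1,[0,0.2,0],[0,0,0]],[0.1,[0,0.3,0],[0,0,0]]]}}

```text
time_s: 14.65
ee_pos: [571.9, -187.7, -26.5]
orientation: [0.688, -0.682, 0.173, -0.175]
ft_force: [-0.2, 0.2, -0.3]
opening: 0.55
```

Call:
{"method": "apply_moves", "body": {"targets": [[-1,[0,0,0],[0,0,0]],[-1,[0,0,0],[0,0,0]],[-1,[0,0,0],[0,0,0]],[-1,[0,0,0],[0,0,0]],[-1,[0,0,0],[0,0,0]]], "squeeze": 50}}

```text
time_s: 15.28
ee_pos: [572.0, -187.8, -26.4]
orientation: [0.688, -0.682, 0.173, -0.176]
ft_force: [-0.9, 0.4, 1.6]
opening: 0.279
```

Call:
{"method": "apply_moves", "body": {"targets": [[0.1,[0,0,0],[0,0,0]],[0.1,[0,0,0],[0,0,0]],[0.1,[0,0,0],[0,0,0]],[0.1,[0,0.2,0],[0,0,0]],[0.1,[0,0.4,0],[0,0,0]],[0.1,[0,0.4,0],[0,0,0]]]}}

```text
time_s: 16.02
ee_pos: [571.8, -187.7, -30.7]
orientation: [0.688, -0.682, 0.173, -0.175]
ft_force: [0.3, 0.0, 0.2]
opening: 0.547
```

Call:
{"method": "apply_moves", "body": {"targets": [[-1,[0,0,0],[0,0,0]],[-1,[0,0,0],[0,0,0]],[-1,[0,0,0],[0,0,0]],[-1,[0,0,0],[0,0,0]],[-1,[0,0,0],[0,0,0]]], "squeeze": 50}}

```text
time_s: 16.65
ee_pos: [572.0, -187.7, -30.5]
orientation: [0.688, -0.682, 0.173, -0.175]
ft_force: [-0.2, 0.5, 0.5]
opening: 0.283
```

Call:
{"method": "apply_moves", "body": {"targets": [[-1,[0,-2,0],[0,0,0]],[-1,[0,-6,0],[0,0,0]],[-1,[0,-10,0],[0,0,0]],[-1,[0,-10,0],[0,0,0]]]}}

```text
time_s: 17.15
ee_pos: [575.1, -189.0, 74.4]
orientation: [0.688, -0.683, 0.17, -0.179]
ft_force: [0.9, 0.2, -2.5]
opening: 0.286
```

```bash
cat >> h.py <<'E'
PL=np.pi/2+TH
def gr(i): return rk(0,-81+54*i)
E
python3 - <<'E'
from h import *
plan((*gr(1),65,PL),(*gr(1),15,PL),(*gr(1),-5,PL),near=False)
E
```

```text
t 17.15 p [ 575.1 -189.    74.4] psi 1.073 op 0.286 F [ 0.9  0.2 -2.5] j17 [ 0.87  0.56 -0.78  1.79  0.45  0.98  0.98]
[-19.17, 0.99, 22.42] [-0.007, -0.562, 0.013] psi 1.634
[-19.22, 5.99, 22.37] [-0.007, -0.562, 0.013] psi 1.634
[-19.24, 7.98, 22.34] [-0.007, -0.562, 0.013] psi 1.634
```

Holding it: the opening is 0.286 and the load about 1.2 N heavier. Now carrying it to groove1.

Call:
{"method": "apply_moves", "body": {"targets": [[-1,[-19.2,0,22.4],[0,-0.562,0]],[-1,[-19.2,0,22.4],[0,-0.562,0]],[-1,[-19.2,0,22.4],[0,-0.562,0]],[-1,[-19.2,0,22.4],[0,-0.562,0]],[-1,[-19.2,0,22.4],[0,-0.562,0]],[-1,[-19.2,0,22.4],[0,-0.562,0]],[-1,[-19.2,0,22.4],[0,-0.562,0]],[-1,[-19.2,3.0,22.4],[0,-0.562,0]],[-1,[-19.2,4.5,22.4],[0,-0.562,0]],[-1,[-19.2,4.5,22.4],[0,-0.562,0]]]}}

```text
time_s: 18.4
ee_pos: [512.6, 97.9, 28.2]
orientation: [0.708, -0.706, -0.025, 0.018]
ft_force: [-0.1, 0.5, -0.8]
opening: 0.282
```

```bash
python3 - <<'E'
from h import *
s,p,R0,psi=cur()
plan((*gr(1),5,PL),(*gr(1),-5,PL),near=False)
d=cam("scene"); u=proj(d,[*gr(1),60]).astype(int)-[35,35]; crop(d,*u,70,70,8,"pics/g4.png")
f=lambda p:((proj(d,p)-u+.5)*8).round()
a=rk(40,-27);b=rk(-40,-27); c=p[2]+43.5
print("eyecup,steel expected at axis z",c,f([*a,c]),f([*b,c]),"groove saddles z36",f([*rk(26,-27),30]),f([*rk(-26,-27),30]))
E
```

```text
t 18.4 p [512.6  97.9  28.2] psi 1.633 op 0.282 F [-0.1  0.5 -0.8] j17 [ 0.51  0.55 -0.92  2.    0.58  0.86  0.9 ]
[0.11, 2.32, 0.15] [-0.003, -0.002, 0.01] psi 1.634
[0.1, 3.32, 0.15] [-0.003, -0.002, 0.01] psi 1.634
eyecup,steel expected at axis z 71.71104667806243 [369. 303.] [206. 239.] groove saddles z36 [339. 342.] [236. 301.]
```

View pics/g4.png

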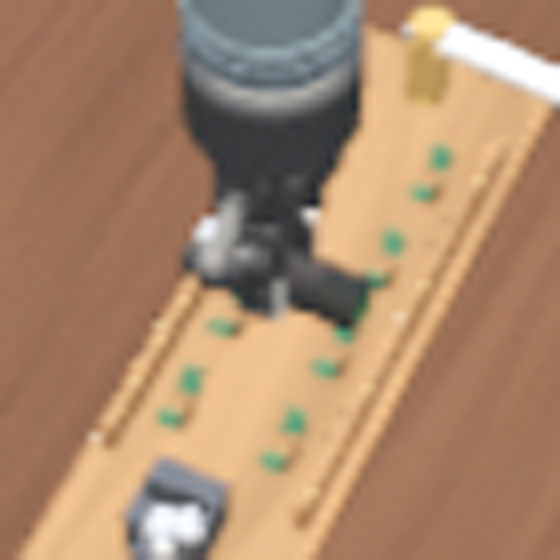

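Call:
{"method": "apply_moves", "body": {"targets": [[-1,[0.3,1.5,0.1],[0,0,0]],[-1,[0.3,2.7,0.1],[0,0,0]],[-1,[0.3,3.3,0.1],[0,0,0]],[-1,[0.3,3.3,0.1],[0,0,0]]]}}

```text
time_s: 18.95
ee_pos: [516.3, 100.0, -4.4]
orientation: [0.708, -0.705, -0.026, 0.018]
ft_force: [-0.6, 0.2, -0.6]
opening: 0.282
```

Call:
{"method": "apply_moves", "body": {"targets": [[-1,[0,0.2,0],[0,0,0]],[-1,[0,0.35,0],[0,0,0]],[-1,[0,0.35,0],[0,0,0]]]}}

```text
time_s: 19.32
ee_pos: [516.8, 99.6, -7.5]
orientation: [0.708, -0.706, -0.026, 0.018]
ft_force: [-0.7, -1.3, 1.1]
opening: 0.285
```

Call:
{"method": "apply_moves", "body": {"targets": [[-0.2,[0,0,0],[0,0,0]],[-0.2,[0,0,0],[0,0,0]],[-0.2,[0,0,0],[0,0,0]],[-0.2,[0,-2,0],[0,0,0]],[-0.2,[0,-6,0],[0,0,0]],[-0.2,[0,-9,0],[0,0,0]],[-0.2,[0,-9,0],[0,0,0]]]}}

```text
time_s: 20.2
ee_pos: [518.6, 100.4, 86.3]
orientation: [0.708, -0.706, -0.029, 0.016]
ft_force: [0.0, -0.1, 0.2]
opening: 0.402
```

```bash
cat >> h.py <<'E'
def rackpieces():
    d=cam("top"); im=d["img"].astype(int)
    c,s=np.cos(TH),np.sin(TH); M=np.array([[c,s],[-s,c]])
    for i in range(4):
        # sample along the groove axis at top surface z=49
        xs=np.arange(-50,51,2.5); row=[]
        for x in xs:
            u,v=proj(d,[*rk(x,-81+54*i),45]).round().astype(int); row.append(im[v,u])
        row=np.array(row); dark=row.max(1)<80; wh=row.min(1)>140
        print(i,"".join("B" if a else "W" if b else "." for a,b in zip(dark,wh)))
E
python3 - <<'E'
from h import *
find(); rackpieces()
plan((573,-250,65,1.3),near=False)
E
```

```text
piece [ 569.1 -316.3] mid [ 570.  -315.9] yaw 0.464 len 80 n 141 px [356.  162.6] B/W 61 60
piece [ 441.4 -201.9] mid [ 439.3 -201.1] yaw -0.373 len 118 n 312 px [325.7 198.4] B/W 111 116
0 WWWWW...................WWWWWWWW.........
1 WWWWWWWWWWWWWWWWWWWWWWWWWWWWWWWWWWWWWWWWW
2 ..................WWWWWWWWWWWWWWWWWWWWW..
3 .........................................
t 20.3 p [516.   99.2  83.2] psi 1.634 op 0.402 F [-0.8 -0.4 -0.9] j17 [ 0.57  0.47 -1.    1.97  0.49  0.95  0.97]
[3.48, 1.8, -35.21] [-0.004, 0.334, 0.012] psi 1.3
```

```bash
python3 - <<'E'
from h import *
d=cam("top"); im=d["img"]; h=cv2.cvtColor(im,cv2.COLOR_RGB2HSV).astype(int)
for v in range(182,226):
    r=""
    for u in range(300,372):
        p=im[v,u].astype(int);H,S,V=h[v,u]
        r+="#" if p.max()<75 else "W" if p.min()>140 else "b" if 100<H<130 and S>120 else "y" if 22<=H<35 and S>150 and V>150 else "."
    print(v,r)
E
```

```text
182 ........................................................................
183 ............................##..........................................
184 .........................#####..........................................
185 ........................#######.........................................
186 ........................#######.........................................
187 .........................######.........................................
188 .........................#######........................................
189 ..........................##.###........................................
190 ..........................##.####.......................................
191 ..........................###.###.......................................
192 ....................#.###.###...........................................
193 ...................#######.##..yyy......................................
194 ...................#######..yyyyyy......................................
195 ...................######...yyyyyy......................................
196 ..................
[... 1587 characters left out ...]
.......
217 ........................................................................
218 ........................................................................
219 ........................................................................
220 ........................................................................
221 ........................................................................
222 ........................................................................
223 ........................................................................
224 ........................................................................
225 ........................................................................
```

```bash
python3 - <<'E'
from h import *
d=cam("top"); im=d["img"].astype(int); mx=im.max(2);mn=im.min(2)
for n,(c0,c1) in dict(blue=(310,325.6),yellow=(325.6,345)).items():
    vs,us=np.nonzero(((mx<75)|(mn>140))); k=(us>=c0)&(us<c1+.0)&(vs>181)&(vs<220)
    if n=="blue": k&=vs>=192
    else: k&=~((vs>=192)&(us<326))
    P=np.array([back(d,u,v,13)[:2] for u,v in zip(us[k],vs[k])]); 
    if n=="yellow": P=np.vstack([P,[back(d,u,v,13)[:2] for u,v in((331,193),(332,193),(333,193),(328,194),(330,194),(333,194),(329,195),(331,195),(333,195))]])
    (c,sz,a)=cv2.minAreaRect(P.astype(np.float32)); bx=cv2.boxPoints((c,sz,a))
    m=P.mean(0); w,v=np.linalg.eigh(np.cov((P-m).T)); a=v[:,1]*np.sign(v[0,1])
    print(n,np.round(c,1),np.round(sz,1),m.round(1),"yaw",np.arctan2(a[1],a[0]).round(3))
    yaw=np.arctan2(a[1],a[0])
    if n=="blue":
        g=np.array(c)-25*a; plan((*g,65,yaw+np.pi/2),near=False); print(g)
E
```

```text
blue [ 425.3 -185.8] [22.9 80.8] [ 424.7 -185.8] yaw -0.088
t 20.4 p [514.9  98.9  81.8] psi 1.634 op 0.403 F [ 1.  -0.3  0.6] j17 [ 0.57  0.47 -0.99  1.97  0.49  0.95  0.97]
[-13.21, 1.49, -27.48] [-0.003, 0.151, 0.01] psi 1.482
[ 400.37673152 -183.59696242]
yellow [ 457.9 -218.8] [78.8 24.2] [ 455.8 -220.4] yaw 0.293
```

Call:
{"method": "apply_moves", "body": {"targets": [[-0.2,[-13.2,1.5,-27.5],[0,0.151,0]],[-0.2,[-13.2,1.5,-27.5],[0,0.151,0]],[-0.2,[-13.2,1.5,-27.5],[0,0.151,0]],[-0.2,[-13.2,1.5,-27.5],[0,0.151,0]],[-0.2,[-13.2,1.5,-27.5],[0,0.151,0]],[-0.2,[-13.2,1.5,-27.5],[0,0.151,0]],[-0.2,[-13.2,4.0,-27.5],[0,0.151,0]],[-0.2,[-13.2,6.0,-27.5],[0,0.151,0]],[-0.2,[-13.2,6.0,-27.5],[0,0.151,0]]]}}

```text
time_s: 21.52
ee_pos: [399.4, -181.2, 18.3]
orientation: [0.709, -0.704, 0.028, -0.032]
ft_force: [0.1, 0.7, 0.1]
opening: 0.4
```

```bash
python3 - <<'E'
from h import *
plan((400.4,-183.6,-31,-.088+np.pi/2),near=False)
E
```

```text
t 21.52 p [ 399.4 -181.2   18.3] psi 1.485 op 0.4 F [0.1 0.7 0.1] j17 [ 1.16  0.4  -0.9   2.19  0.46  0.74  1.44]
[0.1, 4.93, -0.26] [-0.007, 0.002, 0.005] psi 1.483
```

Call:
{"method": "apply_moves", "body": {"targets": [[-0.2,[0.1,2.0,-0.2],[0,0,0]],[-0.2,[0.1,4.0,-0.2],[0,0,0]],[-0.2,[0.1,4.9,-0.2],[0,0,0]],[-0.2,[0.1,4.9,-0.2],[0,0,0]],[-1,[0.1,4.9,-0.2],[0,0,0]],[-1,[0.1,4.9,-0.2],[0,0,0]],[-1,[0.1,4.9,-0.2],[0,0,0]],[-1,[0.1,4.9,-0.2],[0,0,0]]]}}

```text
time_s: 22.52
ee_pos: [401.2, -183.1, -30.0]
orientation: [0.709, -0.704, 0.028, -0.033]
ft_force: [-0.2, 1.4, 6.5]
opening: 0.282
```

Call:
{"method": "apply_moves", "body": {"targets": [[-1,[0,-1.5,0],[0,0,0]],[-1,[0,-1.5,0],[0,0,0]],[-1,[0,-1.5,2.5],[0,0,0]],[-1,[0,-1.5,5],[0,0,0]],[-1,[0,-1.5,5],[0,0,0]],[-1,[0,-0.3,5],[0,0,0]],[-1,[0,-0.1,5],[0,0,0]],[-1,[0,-0.1,5],[0,0,0]]]}}

```text
time_s: 23.52
ee_pos: [404.6, -134.6, -29.4]
orientation: [0.708, -0.704, 0.029, -0.033]
ft_force: [0.0, -2.6, -2.9]
opening: 0.284
```

Call:
{"method": "apply_moves", "body": {"targets": [[-0.2,[0,0,0],[0,0,0]],[-0.2,[0,0,0],[0,0,0]],[-0.2,[0,0,0],[0,0,0]],[-0.2,[0,-4,0],[0,0,0]],[-0.2,[0,-9,0],[0,0,0]],[-0.2,[0,-9,0],[0,0,0]],[-0.2,[0,-9,6],[0,0,0]],[-0.2,[0,-9,12],[0,0,0]],[-0.2,[0,-9,18],[0,0,0]],[-0.2,[0,-9,18],[0,0,0]]]}}

```text
time_s: 24.78
ee_pos: [419.8, 50.8, 62.0]
orientation: [0.71, -0.703, 0.024, -0.029]
ft_force: [0.2, -0.8, -1.2]
opening: 0.4
```

```bash
python3 - <<'E'
from h import *
find();rackpieces();plan()
E
```

```text
piece [ 569.  -316.5] mid [ 570.1 -316. ] yaw 0.461 len 80 n 140 px [356.  162.6] B/W 59 60
piece [ 457.7 -219. ] mid [ 458.1 -218.9] yaw 0.331 len 79 n 135 px [330.3 193.8] B/W 55 56
piece [ 428.2 -136.2] mid [ 428.4 -136.2] yaw -0.108 len 78 n 143 px [307.7 202.5] B/W 57 58
0 .........................................
1 ......WWWWWWWWWWWW......BBBBBBBBBBBBB....
2 .........................................
3 .........................................
t 24.88 p [419.1  45.1  61.1] psi 1.486 op 0.399 F [-0.6 -0.4  0.1] j17 [ 0.79  0.31 -1.07  2.2   0.37  0.82  0.98]
```

```bash
python3 - <<'E'
from h import *
plan((428.4,-136.2,30,-.108+np.pi/2),(428.4,-136.2,-29.5,-.108+np.pi/2),near=False)
E
```

```text
t 24.88 p [419.1  45.1  61.1] psi 1.486 op 0.399 F [-0.6 -0.4  0.1] j17 [ 0.79  0.31 -1.07  2.2   0.37  0.82  0.98]
[2.44, 3.02, -18.0] [-0.006, 0.023, 0.003] psi 1.463
[2.42, 8.97, -18.04] [-0.006, 0.023, 0.003] psi 1.463
```

Call:
{"method": "apply_moves", "body": {"targets": [[-0.1,[2.4,1,-18],[0,0.023,0]],[-0.1,[2.4,1,-18],[0,0.023,0]],[-0.1,[2.4,1,-18],[0,0.023,0]],[-0.1,[2.4,3,-18],[0,0.023,0]],[-0.1,[2.4,3,-18],[0,0.023,0]],[-0.1,[2.4,3,-18],[0,0.023,0]]]}}

```text
time_s: 25.62
ee_pos: [427.4, -136.1, 30.2]
orientation: [0.708, -0.704, 0.037, -0.039]
ft_force: [0.2, 0.0, 0.2]
opening: 0.452
```

```bash
python3 - <<'E'
from h import *
plan((428.4,-136.2,-29.5,-.108+np.pi/2),near=False)
E
```

```text
t 25.62 p [ 427.4 -136.1   30.2] psi 1.463 op 0.452 F [0.2 0.  0.2] j17 [ 1.06  0.4  -0.93  2.16  0.45  0.78  1.3 ]
[0.08, 5.97, -0.03] [-0.006, 0.0, 0.003] psi 1.463
```

Call:
{"method": "apply_moves", "body": {"targets": [[-0.1,[0.1,3.0,0],[0,0,0]],[-0.1,[0.1,5.0,0],[0,0,0]],[-0.1,[0.1,5.9,0],[0,0,0]],[-0.1,[0.1,5.9,0],[0,0,0]],[-1,[0.1,5.9,0],[0,0,0]],[-1,[0.1,5.9,0],[0,0,0]],[-1,[0.1,5.9,0],[0,0,0]],[-1,[0.1,5.9,0],[0,0,0]]]}}

```text
time_s: 26.62
ee_pos: [428.7, -128.9, -24.9]
orientation: [0.709, -0.703, 0.035, -0.035]
ft_force: [-13.1, 11.3, 39.2]
opening: 0.282
```

Call:
{"method": "apply_moves", "body": {"targets": [[-1,[0,-2,0],[0,0,0]],[-1,[0,-6,0],[0,0,0]],[-1,[0,-10,0],[0,0,0]],[-1,[0,-10,0],[0,0,0]]]}}

```text
time_s: 27.12
ee_pos: [432.0, -130.2, 78.4]
orientation: [0.708, -0.705, 0.032, -0.037]
ft_force: [0.6, 0.6, -0.8]
opening: 0.285
```

```bash
python3 - <<'E'
from h import *
plan((*gr(2),70,PL),(*gr(2),-7.5,PL),near=False)
E
```

```text
t 27.12 p [ 432.  -130.2   78.4] psi 1.472 op 0.285 F [ 0.6  0.6 -0.8] j17 [ 1.14  0.32 -1.02  2.13  0.35  0.87  1.38]
[5.01, 1.02, 28.99] [-0.004, -0.162, 0.007] psi 1.634
[4.96, 8.77, 28.95] [-0.004, -0.162, 0.007] psi 1.634
```

Call:
{"method": "apply_moves", "body": {"targets": [[-1,[5,0,29],[0,-0.162,0]],[-1,[5,0,29],[0,-0.162,0]],[-1,[5,0,29],[0,-0.162,0]],[-1,[5,0,29],[0,-0.162,0]],[-1,[5,0,29],[0,-0.162,0]],[-1,[5,0,29],[0,-0.162,0]],[-1,[5,0,29],[0,-0.162,0]],[-1,[5,3,29],[0,-0.162,0]],[-1,[5,4.5,29],[0,-0.162,0]],[-1,[5,4.5,29],[0,-0.162,0]]]}}

```text
time_s: 28.38
ee_pos: [509.0, 151.5, 33.6]
orientation: [0.708, -0.706, -0.023, 0.02]
ft_force: [1.2, 0.2, -0.9]
opening: 0.278
```

```bash
python3 - <<'E'
from h import *
s,p,R0,psi=cur()
plan((*gr(2),0,PL),near=False)
d=cam("scene"); u=proj(d,[*gr(2),60]).astype(int)-[35,35]; crop(d,*u,70,70,8,"pics/g5.png")
f=lambda p:((proj(d,p)-u+.5)*8).round()
z=p[2]+38; a=p+R0[:,0]*40;b=p-R0[:,0]*40; a[2]=b[2]=z
print("exp eyecup,steel",f(a),f(b))
E
```

```text
t 28.38 p [509.  151.5  33.6] psi 1.632 op 0.278 F [ 1.2  0.2 -0.9] j17 [ 0.42  0.57 -0.94  1.97  0.59  0.9   0.8 ]
[0.14, 3.36, 0.18] [-0.002, -0.002, 0.004] psi 1.634
exp eyecup,steel [366. 302.] [206. 240.]
```

View pics/g5.png

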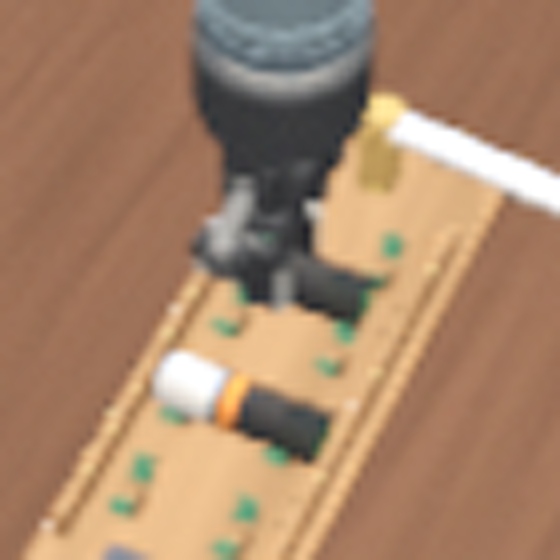

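Orange is seated in groove1, at (170,380) to (315,440). Blue is held above groove2, eyecup at (350,295), pointing the right way.

Call:
{"method": "apply_moves", "body": {"targets": [[-1,[0.3,1.5,0.2],[0,0,0]],[-1,[0.3,2.8,0.2],[0,0,0]],[-1,[0.3,3.3,0.2],[0,0,0]],[-1,[0.3,3.3,0.2],[0,0,0]]]}}

```text
time_s: 28.92
ee_pos: [512.5, 154.7, 1.0]
orientation: [0.708, -0.706, -0.024, 0.02]
ft_force: [0.4, 0.1, -1.1]
opening: 0.283
```

Call:
{"method": "apply_moves", "body": {"targets": [[-1,[0,0.15,0],[0,0,0]],[-1,[0,0.25,0],[0,0,0]],[-1,[0,0.25,0],[0,0,0]]]}}

```text
time_s: 29.3
ee_pos: [513.1, 154.6, -0.8]
orientation: [0.708, -0.706, -0.024, 0.02]
ft_force: [-1.9, -1.3, 4.5]
opening: 0.283
```

Call:
{"method": "apply_moves", "body": {"targets": [[-0.2,[0,0,0],[0,0,0]],[-0.2,[0,0,0],[0,0,0]],[-0.2,[0,0,0],[0,0,0]],[-0.2,[0,-2,0],[0,0,0]],[-0.2,[0,-6,0],[0,0,0]],[-0.2,[0,-8,0],[0,0,0]],[-0.2,[0,-8,0],[0,0,0]]]}}

```text
time_s: 30.18
ee_pos: [514.4, 155.0, 81.4]
orientation: [0.708, -0.706, -0.025, 0.018]
ft_force: [0.3, 0.5, 0.7]
opening: 0.395
```

```bash
python3 - <<'E'
from h import *
find()
plan((458.1,-218.9,70,.331+np.pi/2),near=False)
E
```

```text
piece [ 569.1 -316.3] mid [ 570.  -315.9] yaw 0.464 len 80 n 141 px [356.  162.6] B/W 61 60
piece [ 458.2 -218.8] mid [ 458.5 -218.7] yaw 0.325 len 80 n 135 px [330.2 193.7] B/W 56 55
t 30.23 p [513.1 154.2  79.9] psi 1.633 op 0.398 F [-1.3  0.3 -0.7] j17 [ 0.46  0.51 -1.    1.94  0.52  0.97  0.85]
[-7.8, 0.86, -36.9] [-0.001, -0.269, 0.007] psi 1.902
```

Call:
{"method": "apply_moves", "body": {"targets": [[0.1,[-7.8,0.9,-36.9],[0,-0.269,0]],[0.1,[-7.8,0.9,-36.9],[0,-0.269,0]],[0.1,[-7.8,0.9,-36.9],[0,-0.269,0]],[0.1,[-7.8,0.9,-36.9],[0,-0.269,0]],[0.1,[-7.8,0.9,-36.9],[0,-0.269,0]],[0.1,[-7.8,0.9,-36.9],[0,-0.269,0]],[0.1,[-7.8,0.9,-36.9],[0,-0.269,0]],[0.1,[-7.8,4.0,-36.9],[0,-0.269,0]],[0.1,[-7.8,5.0,-36.9],[0,-0.269,0]],[0.1,[-7.8,5.0,-36.9],[0,-0.269,0]]]}}

```text
time_s: 31.48
ee_pos: [457.4, -217.0, 27.5]
orientation: [0.699, -0.696, -0.119, 0.115]
ft_force: [-0.0, -0.3, 0.2]
opening: 0.552
```

```bash
python3 - <<'E'
from h import *
plan((458.5,-218.7,-30,1.897),near=False)
E
```

```text
t 31.48 p [ 457.4 -217.    27.5] psi 1.904 op 0.552 F [-0.  -0.3  0.2] j17 [ 1.2   0.55 -0.98  2.03  0.6   0.87  1.79]
[0.02, 5.75, -0.21] [-0.003, 0.007, 0.006] psi 1.897
```

Call:
{"method": "apply_moves", "body": {"targets": [[0.1,[0,2.5,-0.2],[0,0,0]],[0.1,[0,4.5,-0.2],[0,0,0]],[0.1,[0,5.7,-0.2],[0,0,0]],[0.1,[0,5.7,-0.2],[0,0,0]],[-1,[0,5.7,-0.2],[0,0,0]],[-1,[0,5.7,-0.2],[0,0,0]],[-1,[0,5.7,-0.2],[0,0,0]],[-1,[0,5.7,-0.2],[0,0,0]],[-1,[0,5.7,-0.2],[0,0,0]]]}}

```text
time_s: 32.6
ee_pos: [459.2, -218.8, -28.6]
orientation: [0.698, -0.696, -0.119, 0.115]
ft_force: [-0.6, 0.7, 5.8]
opening: 0.28
```

Call:
{"method": "apply_moves", "body": {"targets": [[-1,[0,-2,0],[0,0,0]],[-1,[0,-6,0],[0,0,0]],[-1,[0,-10,0],[0,0,0]],[-1,[0,-10,0],[0,0,0]]]}}

```text
time_s: 33.1
ee_pos: [461.0, -220.3, 74.0]
orientation: [-0.697, 0.698, 0.121, -0.113]
ft_force: [0.1, -0.4, -1.4]
opening: 0.28
```

```bash
python3 - <<'E'
from h import *
plan((*gr(0),70,PL),near=False)
E
```

```text
t 33.1 p [ 461.  -220.3   74. ] psi 1.903 op 0.28 F [ 0.1 -0.4 -1.4] j17 [ 1.26  0.49 -1.05  2.    0.52  0.94  1.85]
[14.01, 0.46, 23.3] [0.002, 0.269, 0.011] psi 1.634
```

Call:
{"method": "apply_moves", "body": {"targets": [[-1,[14,0,23.3],[0,0.269,0]],[-1,[14,0,23.3],[0,0.269,0]],[-1,[14,0,23.3],[0,0.269,0]],[-1,[14,0,23.3],[0,0.269,0]],[-1,[14,0,23.3],[0,0.269,0]],[-1,[14,0,23.3],[0,0.269,0]],[-1,[14,0,23.3],[0,0.269,0]],[-1,[14,2,23.3],[0,0.269,0]],[-1,[14,4,23.3],[0,0.269,0]],[-1,[14,4,23.3],[0,0.269,0]]]}}

```text
time_s: 34.35
ee_pos: [514.9, 44.2, 31.7]
orientation: [-0.707, 0.707, 0.024, -0.02]
ft_force: [-0.1, -0.8, -1.2]
opening: 0.279
```

```bash
python3 - <<'E'
from h import *
plan((*gr(0),-4,PL),near=False)
E
```

```text
t 34.35 p [514.9  44.2  31.7] psi 1.633 op 0.279 F [-0.1 -0.8 -1.2] j17 [ 0.64  0.55 -0.95  2.01  0.58  0.88  1.  ]
[0.24, 3.57, 0.13] [0.001, -0.001, 0.005] psi 1.634
```

Call:
{"method": "apply_moves", "body": {"targets": [[-1,[0.3,1.5,0.1],[0,0,0]],[-1,[0.3,2.8,0.1],[0,0,0]],[-1,[0.3,3.6,0.1],[0,0,0]],[-1,[0.3,3.7,0.1],[0,0,0]],[-1,[0.3,3.7,0.1],[0,0,0]]]}}

```text
time_s: 34.98
ee_pos: [518.2, 45.5, -5.2]
orientation: [-0.707, 0.707, 0.024, -0.02]
ft_force: [0.3, 0.3, -1.5]
opening: 0.289
```

Call:
{"method": "apply_moves", "body": {"targets": [[-0.2,[0,0,0],[0,0,0]],[-0.2,[0,0,0],[0,0,0]],[-0.2,[0,0,0],[0,0,0]],[-0.2,[0,-2,0],[0,0,0]],[-0.2,[0,-6,0],[0,0,0]],[-0.2,[0,-8,0],[0,0,0]],[-0.2,[0,-8,0],[0,0,0]]]}}

```text
time_s: 35.85
ee_pos: [519.6, 45.7, 76.9]
orientation: [-0.706, 0.707, 0.026, -0.018]
ft_force: [-0.4, 0.2, -0.4]
opening: 0.394
```

```bash
python3 - <<'E'
from h import *
find();rackpieces()
plan((570,-315.9,70,.463+np.pi/2),near=False)
E
```

```text
piece [ 569.3 -316.3] mid [ 570.1 -316. ] yaw 0.461 len 80 n 142 px [356.  162.5] B/W 62 60
0 ..WWWWWWWWWW..WWWWWWWWWWWWWWWWWWWWWWWWWWW
1 ......WWWWWWWWWWWW...............WWWW....
2 ......WWWWWWWWWWWWW....BBBB.BBBBBBBBBB...
3 .........................................
t 35.95 p [517.3  45.   74.4] psi 1.633 op 0.399 F [-0.6  0.1 -0.4] j17 [ 0.68  0.49 -1.01  1.98  0.51  0.95  1.05]
[3.02, 0.5, -36.35] [0.002, -0.401, 0.005] psi 2.034
```

Call:
{"method": "apply_moves", "body": {"targets": [[0.1,[3.0,0.5,-36.4],[0,-0.4,0]],[0.1,[3.0,0.5,-36.4],[0,-0.4,0]],[0.1,[3.0,0.5,-36.4],[0,-0.4,0]],[0.1,[3.0,0.5,-36.4],[0,-0.4,0]],[0.1,[3.0,0.5,-36.4],[0,-0.4,0]],[0.1,[3.0,0.5,-36.4],[0,-0.4,0]],[0.1,[3.0,0.5,-36.4],[0,-0.4,0]],[0.1,[3.0,3.0,-36.4],[0,-0.4,0]],[0.1,[3.0,4.5,-36.4],[0,-0.4,0]],[0.1,[3.0,4.5,-36.4],[0,-0.4,0]]]}}

```text
time_s: 37.2
ee_pos: [567.9, -313.5, 26.8]
orientation: [0.689, -0.687, -0.163, 0.163]
ft_force: [-0.2, 0.9, -0.5]
opening: 0.552
```

```bash
python3 - <<'E'
from h import *
plan((570,-316,-30,.462+np.pi/2),near=False); rackpieces()
E
```

```text
t 37.2 p [ 567.9 -313.5   26.8] psi 2.037 op 0.552 F [-0.2  0.9 -0.5] j17 [ 1.11  0.78 -0.92  1.68  0.7   1.04  1.99]
[0.07, 5.68, -0.33] [-0.002, 0.004, 0.001] psi 2.033
0 ....WWWWWWWWWWWWW.....BBBBBBBBBBBBBBB....
1 ......WWWWWWWWWWWW......BBBB.BBBBBBBB....
2 ......WWWWWWWWWWWWW....BBBB.BBBBBBBBBB...
3 .........................................
```

Call:
{"method": "apply_moves", "body": {"targets": [[0.1,[0,2.5,-0.3],[0,0,0]],[0.1,[0,4.5,-0.3],[0,0,0]],[0.1,[0,5.7,-0.3],[0,0,0]],[0.1,[0,5.7,-0.3],[0,0,0]],[-1,[0,5.7,-0.3],[0,0,0]],[-1,[0,5.7,-0.3],[0,0,0]],[-1,[0,5.7,-0.3],[0,0,0]],[-1,[0,5.7,-0.3],[0,0,0]],[-1,[0,5.7,-0.3],[0,0,0]]]}}

```text
time_s: 38.38
ee_pos: [571.4, -317.1, -27.8]
orientation: [-0.688, 0.688, 0.164, -0.162]
ft_force: [-0.5, -0.6, 3.9]
opening: 0.281
```

Call:
{"method": "apply_moves", "body": {"targets": [[-1,[0,-2,0],[0,0,0]],[-1,[0,-6,0],[0,0,0]],[-1,[0,-10,0],[0,0,0]],[-1,[0,-10,0],[0,0,0]]]}}

```text
time_s: 38.88
ee_pos: [574.3, -317.8, 77.1]
orientation: [-0.686, 0.69, 0.167, -0.159]
ft_force: [0.2, 0.2, -2.2]
opening: 0.282
```

```bash
python3 - <<'E'
from h import *
plan((*gr(3),75,PL),near=False)
E
```

```text
t 38.88 p [ 574.3 -317.8   77.1] psi 2.036 op 0.282 F [ 0.2  0.2 -2.2] j17 [ 1.13  0.73 -0.96  1.65  0.65  1.11  2.03]
[17.55, -0.04, 49.95] [0.006, 0.402, 0.01] psi 1.634
```

Call:
{"method": "apply_moves", "body": {"targets": [[-1,[17.5,0,50],[0,0.4,0]],[-1,[17.5,0,50],[0,0.4,0]],[-1,[17.5,0,50],[0,0.4,0]],[-1,[17.5,0,50],[0,0.4,0]],[-1,[17.5,0,50],[0,0.4,0]],[-1,[17.5,0,50],[0,0.4,0]],[-1,[17.5,0,50],[0,0.4,0]],[-1,[17.5,0,50],[0,0.4,0]],[-1,[17.5,0,50],[0,0.4,0]],[-1,[17.5,0,50],[0,0.4,0]]]}}

```text
time_s: 40.12
ee_pos: [503.8, 211.3, 74.2]
orientation: [-0.706, 0.707, 0.029, -0.022]
ft_force: [-0.4, -0.6, -2.0]
opening: 0.277
```

```bash
python3 - <<'E'
from h import *
plan((*gr(3),35,PL),(*gr(3),-4.3,PL),near=False)
E
```

```text
t 40.12 p [503.8 211.3  74.2] psi 1.643 op 0.277 F [-0.4 -0.6 -2. ] j17 [ 0.35  0.54 -1.    1.92  0.56  0.98  0.73]
[0.25, 3.93, -0.4] [0.002, 0.009, 0.009] psi 1.634
[0.22, 7.86, -0.4] [0.002, 0.009, 0.009] psi 1.634
```

Call:
{"method": "apply_moves", "body": {"targets": [[-1,[0.4,2,-0.4],[0,0.009,0]],[-1,[0.4,4,-0.4],[0,0.009,0]],[-1,[0.4,5,-0.4],[0,0.009,0]],[-1,[0.4,6.5,-0.4],[0,0.009,0]],[-1,[0.4,7.5,-0.4],[0,0.009,0]],[-1,[0.4,7.8,-0.4],[0,0.009,0]],[-1,[0.4,7.9,-0.4],[0,0.009,0]],[-1,[0.4,7.9,-0.4],[0,0.009,0]]]}}

```text
time_s: 41.12
ee_pos: [509.2, 207.5, -4.3]
orientation: [-0.706, 0.707, 0.026, -0.019]
ft_force: [0.0, 0.1, -1.9]
opening: 0.277
```

Call:
{"method": "apply_moves", "body": {"targets": [[-0.2,[0,0,0],[0,0,0]],[-0.2,[0,0,0],[0,0,0]],[-0.2,[0,0,0],[0,0,0]],[-0.2,[0,-2,0],[0,0,0]],[-0.2,[0,-6,0],[0,0,0]],[-0.2,[0,-10,0],[0,0,0]],[-0.2,[0,-10,0],[0,0,0]]]}}

```text
time_s: 42.0
ee_pos: [511.3, 210.0, 100.6]
orientation: [0.707, -0.706, -0.029, 0.016]
ft_force: [-0.3, 0.3, -0.9]
opening: 0.4
```

```bash
python3 - <<'E'
from h import *
stud("scene",101)
# hover beyond bar (on +y side) to push it shut
plan((*peg(1.5),100,1.5+TH),near=False)
E
```

```text
scene stud n 4 world [775.  232.6] r 273.0 q 1.399
t 42.05 p [509.8 208.6  98.4] psi 1.634 op 0.4 F [-0.6  0.3  0.1] j17 [ 0.37  0.51 -1.03  1.9   0.53  1.01  0.75]
[10.69, -0.0, 4.61] [0.001, 0.071, 0.015] psi 1.564
```

Call:
{"method": "apply_moves", "body": {"targets": [[-0.2,[8,0,0],[0,0,0]],[-0.2,[14,0,10],[0,0,0]],[-0.2,[14,-4,15],[0,0,0]],[-0.2,[14,-6,15],[0,0,0]],[-0.2,[14,-6,15],[0,0,0]]]}}

```text
time_s: 42.68
ee_pos: [637.7, 375.8, 163.7]
orientation: [0.709, -0.704, -0.031, 0.019]
ft_force: [-0.7, 0.8, -0.4]
opening: 0.397
```

```bash
python3 - <<'E'
from h import *
rackpieces(); plan()
d=cam("scene"); crop(d,215,150,130,100,6,"pics/r6.png")
f=lambda p:((proj(d,p)-[215,150]+.5)*6).round()
for q in(1.4,1.45,1.5,1.55): print(q,"stud",f([*peg(q,272),101]),"peg",f([*peg(q),87]),"tip",f([*peg(q,307),62]))
for i in range(4): print(i,"steel/eyecup",f([*rk(-40,-81+54*i),36]),f([*rk(40,-81+54*i),36]))
E
```

```text
0 ....WWWWWWWWWWWWW.....BBBBBBBBBBBBBBB....
1 ................WW......BBBB.BBBBBBBB....
2 WWWWWWWWWWWWWWWWWW............BBBBBBBB...
3 WWWWWWWWWWWWWWWWWWWWWWWWWWWWWWWWWW.......
t 42.73 p [637.8 371.4 161.3] psi 1.639 op 0.402 F [ 0.  -1.1  0. ] j17 [-0.01  0.75 -0.93  1.36  0.61  1.3   0.68]
1.4 stud [737. 236.] peg [496. 122.] tip [777. 301.]
1.45 stud [747. 220.] peg [501. 116.] tip [789. 283.]
1.5 stud [757. 203.] peg [505. 110.] tip [799. 265.]
1.55 stud [765. 187.] peg [509. 104.] tip [808. 246.]
0 steel/eyecup [134. 328.] [255. 377.]
1 steel/eyecup [174. 260.] [293. 308.]
2 steel/eyecup [212. 195.] [330. 241.]
3 steel/eyecup [249. 132.] [365. 176.]
```

View pics/r6.png

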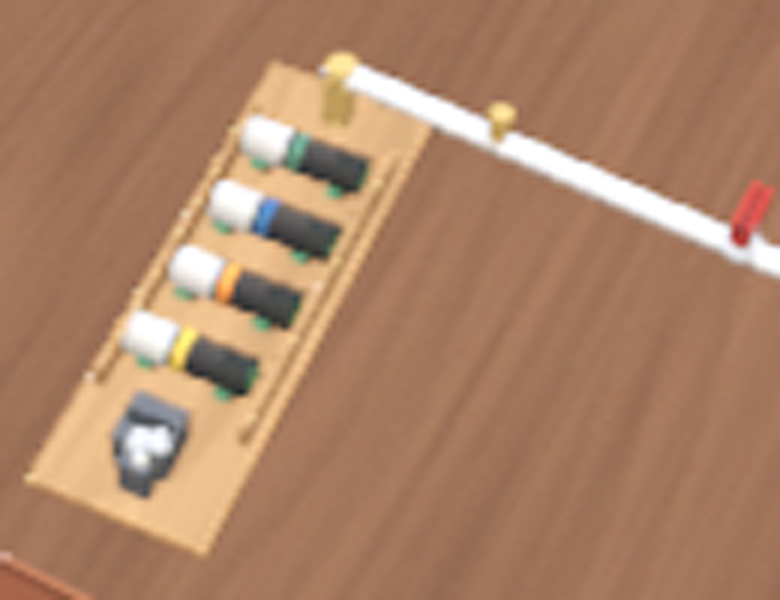

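All four lie seated. Their ends match the predicted positions within a few pixels, eyecups towards +x. The peg at (502,110) and stud at (753,205) put the keeper at q≈1.49. Now I'll shut it.

```bash
python3 - <<'E'
from h import *
plan((*peg(1.49),85,1.49+TH),(*peg(1.49),34,1.49+TH),near=False)
E
```

```text
t 42.77 p [638.1 367.9 159.5] psi 1.636 op 0.399 F [ 0.3 -1.7  0.1] j17 [-0.01  0.75 -0.92  1.37  0.61  1.3   0.68]
[-3.26, 7.43, -10.55] [0.002, 0.083, 0.014] psi 1.554
[-3.33, 12.53, -10.54] [0.002, 0.083, 0.014] psi 1.554
```

Call:
{"method": "apply_moves", "body": {"targets": [[-0.2,[-3.3,3,-10.5],[0,0.083,0]],[-0.2,[-3.3,5,-10.5],[0,0.083,0]],[-0.2,[-3.3,6,-10.5],[0,0.083,0]],[-0.2,[-3.3,7.4,-10.5],[0,0.083,0]],[-0.2,[-3.3,7.4,-10.5],[0,0.083,0]],[-0.2,[-3.3,7.4,-10.5],[0,0.083,0]]]}}

```text
time_s: 43.52
ee_pos: [613.2, 262.9, 86.1]
orientation: [0.707, -0.707, 0.0, -0.011]
ft_force: [0.1, 0.5, 0.2]
opening: 0.404
```

```bash
python3 - <<'E'
from h import *
plan((*peg(1.49),34,1.49+TH),near=False)
E
```

```text
t 43.52 p [613.2 262.9  86.1] psi 1.555 op 0.404 F [0.1 0.5 0.2] j17 [ 0.18  0.71 -0.91  1.62  0.62  1.11  0.66]
[-0.04, 5.21, -0.25] [-0.0, 0.002, 0.015] psi 1.554
```

Call:
{"method": "apply_moves", "body": {"targets": [[-0.2,[0,2.5,-0.3],[0,0,0]],[-0.2,[0,4.5,-0.3],[0,0,0]],[-0.2,[0,5.2,-0.3],[0,0,0]],[-0.56,[0,5.2,-0.3],[0,0,0]],[-0.56,[0,5.2,-0.3],[0,0,0]],[-0.56,[0,5.2,-0.3],[0,0,0]]]}}

```text
time_s: 44.28
ee_pos: [614.5, 260.3, 35.0]
orientation: [0.707, -0.707, -0.0, -0.011]
ft_force: [-0.1, -0.7, 0.7]
opening: 0.217
```

```bash
python3 - <<'E'
from h import *
T=[(*peg(q),34,q+TH) for q in (1.37,1.22,1.07,.92,.77,.62,.47,.32,.17)]
plan(*T,near=False)
E
```

```text
t 44.27 p [614.5 260.3  35. ] psi 1.555 op 0.217 F [-0.1 -0.7  0.7] j17 [ 0.16  0.76 -0.87  1.64  0.67  1.04  0.63]
[-0.18, 0.1, -1.32] [-0.002, 0.121, 0.016] psi 1.434
[-0.51, 0.09, -2.93] [-0.003, 0.271, 0.016] psi 1.284
[-1.06, 0.08, -4.48] [-0.005, 0.421, 0.016] psi 1.134
[-1.85, 0.07, -5.93] [-0.006, 0.571, 0.015] psi 0.984
[-2.84, 0.05, -7.25] [-0.007, 0.721, 0.015] psi 0.834
[-4.02, 0.03, -8.4] [-0.008, 0.871, 0.015] psi 0.684
[-5.36, 0.01, -9.37] [-0.009, 1.021, 0.014] psi 0.534
[-6.82, -0.02, -10.12] [-0.01, 1.171, 0.014] psi 0.384
[-8.39, -0.04, -10.64] [-0.012, 1.321, 0.013] psi 0.234
```

Call:
{"method": "apply_moves", "body": {"targets": [[-0.56,[-0.2,0,-1.3],[0,0.12,0]],[-0.56,[-0.5,0,-2.9],[0,0.27,0]],[-0.56,[-1.05,0,-4.5],[0,0.42,0]],[-0.56,[-1.85,0,-5.9],[0,0.57,0]],[-0.56,[-2.85,0,-7.25],[0,0.72,0]],[-0.56,[-4.0,0,-8.4],[0,0.87,0]],[-0.56,[-5.35,0,-9.4],[0,1.02,0]],[-0.56,[-6.8,0,-10.1],[0,1.17,0]],[-0.56,[-8.4,0,-10.6],[0,1.32,0]],[-0.56,[-8.4,0,-10.6],[0,1.32,0]]]}}

```text
time_s: 45.52
ee_pos: [527.7, 155.4, 34.0]
orientation: [0.559, -0.552, 0.433, -0.442]
ft_force: [-1.1, -0.0, -0.2]
opening: 0.227
```

```bash
python3 - <<'E'
from h import *
stud("scene",101)
plan(*[(*peg(q),34,max(q,0)+TH) for q in(.08,.02,-.03,-.06)],near=False)
E
```

```text
scene stud n 20 world [560.7 -14.4] r 282.5 q 0.14
t 45.58 p [528.8 155.8  34. ] psi 0.239 op 0.224 F [-0.4 -0.   0.4] j17 [ 0.19  0.48 -0.66  1.94  0.41  0.83 -0.45]
[0.01, -0.01, -0.98] [-0.017, 0.095, 0.003] psi 0.144
[-0.07, -0.02, -1.63] [-0.017, 0.155, 0.002] psi 0.084
[-0.17, -0.03, -2.18] [-0.017, 0.175, 0.002] psi 0.064
[-0.24, -0.04, -2.5] [-0.017, 0.175, 0.002] psi 0.064
```

The bar follows (q≈0.15–0.2). Now pushing it into the detent.

Call:
{"method": "apply_moves", "body": {"targets": [[-0.56,[0,0,-1.0],[0,0.095,0]],[-0.56,[-0.1,0,-1.6],[0,0.155,0]],[-0.56,[-0.15,0,-2.2],[0,0.175,0]],[-0.56,[-0.2,0,-2.5],[0,0.175,0]],[-0.56,[-0.2,0,-2.6],[0,0.175,0]],[-0.56,[-0.2,0,-2.6],[0,0.175,0]]]}}

```text
time_s: 46.32
ee_pos: [509.3, 153.0, 35.1]
orientation: [0.524, -0.508, 0.477, -0.489]
ft_force: [9.4, 2.1, -5.7]
opening: 0.214
```

```bash
python3 - <<'E'
from h import *
stud("scene",101);stud("scene",91)
plan()
E
```

```text
scene stud n 16 world [524.5 -21.3] r 284.3 q 0.01
scene stud n 16 world [521.2 -16.4] r 279.2 q -0.0
t 46.42 p [509.3 153.1  35.1] psi 0.065 op 0.223 F [ 8.6  1.9 -6. ] j17 [ 0.17  0.44 -0.63  2.    0.37  0.79 -0.61]
```

```bash
python3 - <<'E'
from h import *
print(rk(0,-136)); s,p,R0,psi=cur()
plan((p[0]+8,p[1]+.5,p[2],psi),(p[0]+8,p[1]+.5,100,psi),(*rk(0,-136),95,PL),near=False)
E
```

```text
[520.85734243  -9.22417037]
t 46.42 p [509.3 153.1  35.1] psi 0.065 op 0.223 F [ 8.6  1.9 -6. ] j17 [ 0.17  0.44 -0.63  2.    0.37  0.79 -0.61]
[0.0, 0.02, 0.8] [-0.028, 0.0, -0.003] psi 0.065
[-0.02, -6.47, 0.98] [-0.028, 0.0, -0.003] psi 0.065
[16.25, -6.04, 0.26] [-0.024, -1.569, 0.019] psi 1.634
```

Call:
{"method": "apply_moves", "body": {"targets": [[-0.5,[0,0,0.2],[0,0,0]],[-0.4,[0,0,0.2],[0,0,0]],[-0.4,[0,-3,0.2],[0,0,0]],[-0.4,[0,-6,0.2],[0,0,0]],[-0.4,[0,-6,0.2],[0,0,0]],[-0.4,[5,-6,0.2],[0,-0.5,0]],[-0.4,[11,-6,0.2],[0,-1.0,0]],[-0.4,[16.2,-6,0.2],[0,-1.569,0]],[-0.4,[16.2,-6,0.2],[0,-1.569,0]],[-0.4,[16.2,-6,0.2],[0,-1.569,0]]]}}

```text
time_s: 47.68
ee_pos: [518.6, -10.7, 93.0]
orientation: [0.679, -0.671, 0.203, -0.218]
ft_force: [0.2, 0.4, -0.8]
opening: 0.3
```

```bash
python3 - <<'E'
from h import *
plan((*rk(0,-136),90,PL),(*rk(0,-136),50,PL),near=False); stud("scene",95)
E
```

```text
t 47.67 p [518.6 -10.7  93. ] psi 0.966 op 0.3 F [ 0.2  0.4 -0.8] j17 [ 0.64  0.35 -0.79  1.99  0.32  0.9   0.65]
[0.1, 0.31, 0.24] [-0.011, -0.669, 0.022] psi 1.634
[0.03, 4.31, 0.17] [-0.011, -0.669, 0.022] psi 1.634
scene stud n 17 world [524.  -17.6] r 280.5 q 0.009
```

Call:
{"method": "apply_moves", "body": {"targets": [[-0.4,[0.1,0.3,0.2],[0,-0.669,0]],[-0.4,[0.1,0.3,0.2],[0,-0.669,0]],[-0.4,[0.1,0.3,0.2],[0,-0.669,0]],[-0.4,[0.1,0.3,0.2],[0,-0.669,0]],[-0.4,[0.1,0.3,0.2],[0,-0.669,0]],[-0.4,[0.1,0.3,0.2],[0,-0.669,0]]]}}

```text
time_s: 48.48
ee_pos: [520.0, -8.5, 89.6]
orientation: [0.708, -0.705, -0.032, 0.016]
ft_force: [0.4, -0.5, -0.0]
opening: 0.3
```

```bash
python3 - <<'E'
from h import *
s,p,R0,psi=cur()
plan((*rk(0,-136),50,PL),near=False)
d=cam("scene"); u=proj(d,[*rk(0,-136),100]).astype(int)-[30,30]; crop(d,*u,60,60,10,"pics/st.png")
f=lambda p:((proj(d,p)-u+.5)*10).round()
z=R0[:,2]
print("stud top",f([*rk(0,-136),101]),"tcp",f(p),"tip+35",f(p+[0,0,35]))
E
```

```text
t 48.48 p [520.   -8.5  89.6] psi 1.638 op 0.3 F [ 0.4 -0.5 -0. ] j17 [ 0.74  0.41 -0.92  1.98  0.41  0.92  1.25]
[-0.01, 3.96, -0.1] [-0.004, 0.003, 0.023] psi 1.634
stud top [309. 313.] tcp [309. 328.] tip+35 [306. 273.]
```

View pics/st.png

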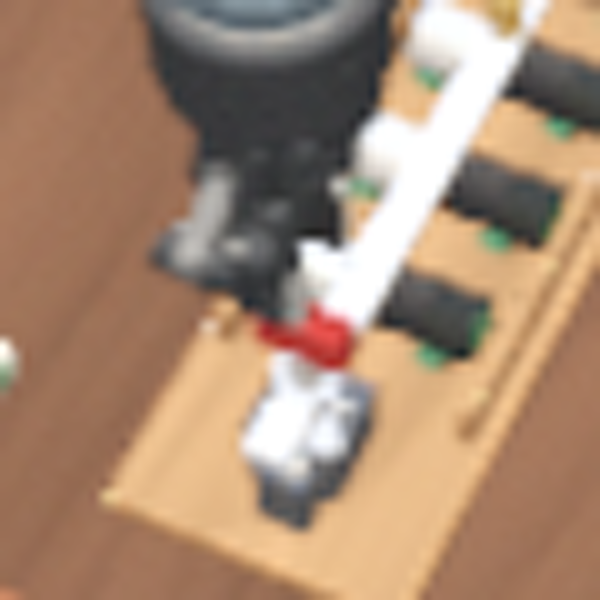

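Call:
{"method": "apply_moves", "body": {"targets": [[-0.4,[0,1.5,-0.1],[0,0,0]],[-0.4,[0,3.0,-0.1],[0,0,0]],[-0.4,[0,3.9,-0.1],[0,0,0]],[-0.4,[0,3.9,-0.1],[0,0,0]]]}}

```text
time_s: 49.02
ee_pos: [520.0, -9.2, 49.4]
orientation: [0.708, -0.705, -0.031, 0.017]
ft_force: [-0.1, -0.1, 0.4]
opening: 0.301
```

Call:
{"method": "apply_moves", "body": {"targets": [[-1,[0,0,0],[0,0,0]],[-1,[0,0,0],[0,0,0]],[-1,[0,0,0],[0,0,0]],[-1,[0,0,0],[0,0,0]]], "squeeze": 60}}

```text
time_s: 49.52
ee_pos: [520.5, -9.4, 49.8]
orientation: [0.708, -0.705, -0.032, 0.016]
ft_force: [1.0, 0.4, 1.4]
opening: 0.118
```

Call:
{"method": "apply_moves", "body": {"targets": [[-1,[0,0.4,0],[0,0,0]],[-1,[0,0.8,0],[0,0,0]],[-1,[0,1.15,0],[0,0,0]],[-1,[0,1.25,0],[0,0,0]],[-1,[0,1.25,0],[0,0,0]]]}}

```text
time_s: 50.15
ee_pos: [521.2, -9.3, 37.7]
orientation: [0.708, -0.705, -0.032, 0.016]
ft_force: [-0.4, -0.6, 5.4]
opening: 0.122
```

Call:
{"method": "apply_moves", "body": {"targets": [[-1,[0,0.15,0],[0,0,0]],[-1,[0,0.15,0],[0,0.18,0]],[-1,[0,0.15,0],[0,0.36,0]],[-1,[0,0.15,0],[0,0.54,0]],[-1,[0,0.15,0],[0,0.72,0]],[-1,[0,0.15,0],[0,0.9,0]],[-1,[0,0.15,0],[0,1.08,0]],[-1,[0,0.15,0],[0,1.26,0]],[-1,[0,0.15,0],[0,1.42,0]],[-1,[0,0.15,0],[0,1.42,0]]]}}

```text
time_s: 51.4
ee_pos: [522.3, -8.8, 37.5]
orientation: [0.558, -0.545, 0.437, -0.448]
ft_force: [-1.5, -0.6, 9.4]
opening: 0.124
```

```bash
python3 - <<'E'
from h import *
plan((*rk(0,-136),36,TH),near=False); print(observe()["moment"])
E
```

```text
t 51.4 p [522.3  -8.8  37.5] psi 0.218 op 0.124 F [-1.5 -0.6  9.4] j17 [ 0.43  0.4  -0.56  2.02  0.3   0.77 -0.09]
[0.01, 0.14, -0.15] [-0.024, 0.154, -0.001] psi 0.064
[-0.33237211  0.49766789 -0.03510617]
```

Still at the bottom and turned 1.42. I'll finish the turn, then ease off.

Call:
{"method": "apply_moves", "body": {"targets": [[-1,[0,0.1,-0.1],[0,0.1,0]],[-1,[0,0.1,-0.1],[0,0.2,0]],[-1,[0,0.1,-0.1],[0,0.2,0]],[-1,[0,0.1,-0.1],[0,0.2,0]]]}}

```text
time_s: 51.9
ee_pos: [521.7, -8.7, 37.5]
orientation: [0.513, -0.499, 0.488, -0.499]
ft_force: [-1.8, 0.4, 9.0]
opening: 0.125
```

```bash
python3 - <<'E'
from h import *
plan((*rk(0,-136),43,TH),near=False); print(observe()["moment"])
E
```

```text
t 51.9 p [521.7  -8.7  37.5] psi 0.024 op 0.125 F [-1.8  0.4  9. ] j17 [ 0.39  0.39 -0.52  2.02  0.28  0.77 -0.27]
[0.05, -0.56, -0.07] [-0.024, -0.04, -0.001] psi 0.064
[-0.52096006  0.66811805  0.79770845]
```

Call:
{"method": "apply_moves", "body": {"targets": [[-1,[0,-0.2,0],[0,-0.03,0]],[-1,[0,-0.4,0],[0,-0.03,0]],[-1,[0,-0.45,0],[0,-0.03,0]],[-1,[0,-0.45,0],[0,-0.03,0]]]}}

```text
time_s: 52.4
ee_pos: [521.4, -8.7, 41.8]
orientation: [0.52, -0.507, 0.481, -0.492]
ft_force: [0.0, -0.6, 3.0]
opening: 0.118
```

Call:
{"method": "apply_moves", "body": {"targets": [[-0.45,[0,0,0],[0,0,0]],[-0.45,[0,0,0],[0,0,0]],[-0.45,[0,0,0],[0,0,0]],[-0.45,[0,-3,0],[0,0,0]],[-0.45,[0,-8,0],[0,0,0]],[-0.45,[0,-12,0],[0,0,0]],[-0.45,[-3,-14,-8],[0,0,0]],[-0.45,[6,-14,-12],[0,0,0]],[-0.45,[12,-14,-12],[0,0,0]],[-0.45,[16,-14,-12],[0,0,0]]]}}

```text
time_s: 53.65
ee_pos: [406.6, -167.0, 179.1]
orientation: [0.52, -0.507, 0.48, -0.492]
ft_force: [1.6, 0.5, -0.3]
opening: 0.275
```

```bash
python3 - <<'E'
from h import *
plan(); stud("scene",91); stud("top",91)
d=cam("scene"); crop(d,215,150,100,100,6,"pics/end.png")
f=lambda p:((proj(d,p)-[215,150]+.5)*6).round(1)
for q in(0,.03,.06):print(q,"tip",f([*peg(q,307),62]),"peg",f([*peg(q),87]),"stud94",f([*peg(q,272),94]),"101",f([*peg(q,272),101]))
e=[f([*rk(a*6,-136+b*17),94]) for a in(-1,1) for b in(-1,1)];print("wing top corners if along bar",e)
E
```

```text
t 53.65 p [ 406.6 -167.   179.1] psi 0.055 op 0.275 F [ 1.6  0.5 -0.3] j17 [ 0.72  0.   -0.42  2.1  -0.01  1.02  0.37]
scene stud n 8 world [526.1 -24.8] r 287.9 q 0.015
top stud n 493 world [ 467.5 -139.5] r 403.4 q -0.153
0 tip [123.8 451.8] peg [271.2 170.1] stud94 [149.8 374.4] 101 [149.4 367.9]
0.03 tip [138.5 457.7] peg [276.3 172. ] stud94 [162.9 379.6] 101 [162.6 373.1]
0.06 tip [153.5 463.3] peg [281.4 173.7] stud94 [176.3 384.4] 101 [176. 378.]
wing top corners if along bar [array([126.5, 394.1]), array([153.7, 347.1]), array([145.7, 402.1]), array([172.8, 354.9])]
```

View pics/end.png

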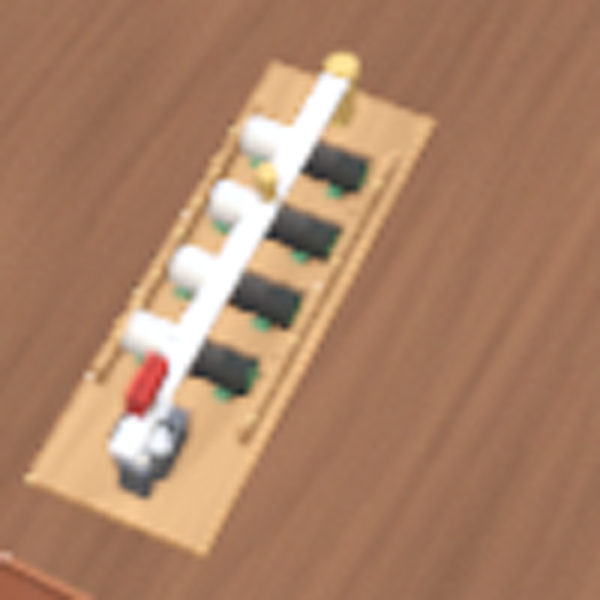

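The wing is now along the bar at (147,382), close to the prediction for the caught height (94 mm). The keeper is at about 0 and all four eyepieces are seated. Handing in.

```bash
python3 -c "
from cell import job
print(job.job_done())"
```

```text
the job is handed in; nothing more can be done
None
```

I handed the job in with all four eyepieces in the rack, the keeper shut and the stud turned into its catch. The hand-in gives no verdict.

**What I did:** I swung the keeper open to about 1.5 rad. Then I laid yellow, orange, blue and green in cradles 0 to 3, eyecups towards the side the keeper opens to. I swung the keeper shut into its detent. Then I pressed the stud 12 mm, turned it clockwise to its stop and let it spring up.

**Last checks:**
- **Eyepieces:** before the keeper was shut, every eyepiece end was within a few pixels of where a seated one should appear. The last picture showed them unchanged.
- **Keeper:** it pressed against its stop at about 9 N, and the pictures put it at about 0 to 0.015 rad.
- **Stud:** the wing lies along the bar. It was about 8 mm down when I eased off, and after release it looked to be at the caught height. I judged the final depth only by eye.
- **Arm:** it stands clear of everything.

**What went wrong or disagreed:**
- **Finger height:** the real finger ends sat about 30 to 40 mm above the reported TCP. My first keeper swing and first grasp missed because of this, and I corrected for it afterwards.
- **Knocked piece:** yellow was knocked against blue, so I moved blue aside and gripped it again.
- **Tray rim:** one finger pressed on the fixed rim at about 39 N on the vertical axis (about 43 N in all) while I picked up blue. The 40 N limit is stated for the arm and gripper body; this looked like a finger, but I couldn't confirm that.

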